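# Drive home the tilted clamp screw of a bench analyser

### The arm

A 6-joint arm with a two-finger parallel gripper is mounted at the origin on the work surface. World frame = base frame: x ahead of the robot, y to its left, z up, the work surface at z = 0. Lengths are in m, angles in degrees, forces in N, time in s.
With the tool pointing down it reaches from about 0.4 to 0.825 m from the base axis. Payload 7 kg.
Tool frame: the origin (TCP) lies midway between the tips of the shut fingers; the grasp point (between the pads) lies r.grip_depth behind it (r.grip_depth is the distance from the TCP to the grasp point, in m); z points along the fingers, y is the direction in which the jaws open and shut (so a half turn about z gives the same grasp; the last joint's range is limited). The gripper opens to 88 mm and grips with 3 to 60 N. Pads are 19 mm wide; open, the fingers measure 130 mm over their backs; the gripper's body (78 mm by 193 mm) begins 47 mm behind the grasp point.
Start: joints at [-52.649, 20.546, 0.682, 0, -70.136, -16.507], TCP at [0.24, -0.631, 0.203] pointing down, gripper open.
Joint ranges: [-176.03, 176.03], [-82.01, 121.73], [-58.28, 71.71], [-173.87, 95.51], [-174.79, -0.11], [-173.66, 173.66]. Speed limits (degrees/s): [136.94, 136.94, 172.46, 180, 180, 180].

### API

Orientations are given as [roll, pitch, yaw] about the fixed x, y, z axes, in that order (R = Rz(yaw) Ry(pitch) Rx(roll)).
In Python, from plant import r, imaging, close_job gives the robot as it stands.
- The arm moves only by the tool step_arm, never from a script. Its argument "commands" is a list of rows, each a list of 2 entries, a list of its own where there are three numbers: the shift along the tool's x, y, z in mm, then the turn about the tool's z in degrees. In form: [[[x, y, z], twist], ...]. A call has 1 to 20 rows; each row shifts and turns the commanded pose from where the row before left it, along the tool's axes as they then stand; what a row does not reach is not made up. A row lasts 1/8 s, in which the tool goes at most 62.5 mm and 10.7 degrees, less where a joint would pass 70% of its speed; a pose out of reach is approached as far as the arm can. A call with a gripper value outside its range is refused whole. "gripper" is the closure, from 0 (fully open) to 1 (shut), set as the call begins (left out, the last holds). The fingers move at their own pace and stop on an object; "grip_force" is the grip in N (left out, the last holds). Time passes only in rows, so rows that do not move let the fingers close. It gives the time, the measured TCP pose, the force and the opening at its end, in the units of the state.
- r.get_state(): the state, without advancing time (a new reading comes with each control period).
- imaging.capture(name): name is "side" or "top" or "wrist"; returns a dict with "img" (420x560x3 uint8, red, green, blue), "z_map" (420x560 float32, m along the optical axis (not along the pixel's ray), 0 where there is no reading), "vfov" (degrees; the focal length in pixels is half the picture's height over the tangent of half this angle, whatever the lens; pixels are square), "cx", "cy" (the principal point, pixels), "D" ([k1, k2, p1, p2, k3] as OpenCV has them; the pictures are not rectified), "extrinsics" (4x4, takes a point from camera to world coordinates); the wrist camera has in their place "T_tool_cam" (4x4, takes a point from camera to tool coordinates, whose origin is the TCP and whose axes are the flange's). Camera axes: x right, y down, z forward; pixel columns grow to the right and rows downward; lengths in m; the calibration is good to about 2 mm. A picture is of the moment at which its call begins: read the wrist's pose just before it.
- close_job(): hands the job in, once; it reports no verdict.
The state is a dict: "time_s": time; "joints": joint angles; "qd": joint speeds; "joint_torque": joint torques, N m; "tcp_pos": TCP position; "eef_rot": TCP orientation; "contact_force": force on the tool from outside, world axes, zero at the start; "moment": the same for the moment, N m; "gripper_width": finger opening in m.
Only numpy, scipy, OpenCV 4.12 (cv2) and the standard library are available. Lean on these libraries where they do the work, as an engineer would, in place of code of your own. Each camera call takes 0.05 s, during which the arm holds its last target.

### The job

The square-headed clamp screw on the analyser's sloping deck stands loose. Take the larger of the two socket drivers from the stand, set it fully over the screw's head, in line with the screw's own axis, before you turn, then turn it clockwise, keeping it in line, until the screw is fully home. Put the driver back upright, all the way down in the stand hole it came from, and leave the other things where they are.

Things in the scene. Friction and masses are not known exactly. Their poses are not given: they have to be found in the camera images.
- driver_grip (a point): centre of the black square handle (26 x 26 mm, 50 mm long) of the larger driver, 120 mm long, about 160 g, which starts upright in one hole of the grey stand. z runs along the driver to its handle end; x and y are normal to the handle's flat sides. Towards -z: the handle ends at 25 mm, a 12 mm thick shank follows, the socket's mouth is at 95 mm.
- driver_mouth (a point): centre of the open mouth (lower end) of the larger driver's steel socket, axes as driver_grip's. The socket is square, 25 mm wide outside and 24 mm long; its square cavity is 17 mm wide and 15 mm deep; all sides parallel to the handle's.
- small_driver_grip (a point): centre of the handle (19 x 19 mm, 36 mm long) of the smaller, shorter look-alike driver in the stand's other hole; 102 mm long; its 10 mm cavity does not fit the screw. Not needed. The two drivers may stand either way round.
- stand: grey fixed block 70 x 180 x 45 mm; origin at the centre of its underside, y along its length. Two square holes, 28 mm wide, 35 mm deep (floor 10 mm above the table), with a small bevel, at y = -46 and +46 mm on its centre line, sides parallel to the block's; each holds one driver, mouth down, on the hole's floor.
- analyser: fixed bench instrument, 200 x 200 mm, 125 mm high at its rear; origin at the centre of its underside, x to its rear. Its front is a white sloping deck 200 x 141 mm, 32 degrees from level, low edge in front (-x); nothing stands over the deck. The only screw is in the middle of the deck.
- screw_axis (a point): point on the screw's axis at the deck's surface. z is the screw's axis, out of the deck, 32 degrees from vertical; x points up the slope, y across; it does not turn with the screw. Loose, out from this point: a round flange 25 mm wide, top at 7 mm; on it a square head 14 mm wide, top at 15 mm; on that a cone 14 to 7 mm wide, tip at 20 mm. Home: all 4 mm lower.
- screw_turn (a joint): turn of the screw since the start, rad, clockwise seen from outside: 0 loose, 1.2 home at a firm stop. Sinks 3.33 mm per rad; takes 0.2 N m; stays where left; pushing does not turn it, and it cannot turn back below 0. How its square stands about the axis at the start varies and is not given: find by eye or touch. The driver fits at four angles, 14 degrees of play either way; fully on, its mouth rests on the flange.
- dish_mid (a point): centre of a glass dish, 54 mm wide, 14 mm high. Leave it in place.
- jar_mid (a point): centre of a small amber jar, 40 mm wide, 55 mm high. Leave it in place.
- beaker_mid (a point): centre of a glass beaker, 66 mm wide, 80 mm high. Leave it in place.
- bottle_mid (a point): centre of a white bottle, 56 mm wide, 110 mm high. Leave it in place.
- spatula_grip (a point): handle of a steel spatula, 170 mm long, lying on the table. Leave it in place.
- swab_box_mid (a point): centre of a small carton 70 x 50 x 30 mm. Leave it in place.
Things that resemble listed ones, but are neither listed nor needed, are in the scene too. What is shaped like the part that bears driver_grip but turquoise or yellow is not meant.

How it is judged (in metres and radians):
On the way, in this order (a step that is already met when the one before it is completed fails the run):
1. the larger driver is over the head of the screw, in line with its axis, before the screw has been turned (z of driver_grip in the frame of screw_axis between 0.085 and 0.107 m and x of driver_grip in the frame of screw_axis between -0.014 and 0.014 m and y of driver_grip in the frame of screw_axis between -0.014 and 0.014 m and angle between the z axis of driver_grip and the z axis of screw_axis, either way round below 0.12 rad and value of joint screw_turn below 0.25 rad), for 0.1 s.
2. the screw is home, the driver still over its head (z of driver_grip in the frame of screw_axis between 0.085 and 0.107 m and x of driver_grip in the frame of screw_axis between -0.014 and 0.014 m and y of driver_grip in the frame of screw_axis between -0.014 and 0.014 m and value of joint screw_turn above 1.08 rad), for 0.1 s.
At the end, for the whole second after the job is handed in: the screw is home (turned more than 1.08 of 1.2 rad) and the larger driver stands at rest, within 7 degrees of upright, fully down in the hole it came from (its handle within 12 mm of where it started) (value of joint screw_turn above 1.08 rad and distance of driver_grip from where it was at the start of the episode below 0.012 m and angle between driver_grip's own z axis and vertical below 0.12 rad); the robot touches nothing.
It fails at once if the screw is turned while the larger driver is more than 8 degrees off the screw's axis (velocity of joint screw_turn above 0.15 rad/s and angle between the z axis of driver_grip and the z axis of screw_axis, either way round above 0.14 rad).
It fails at once if the smaller driver is moved more than 30 mm, or another loose thing on the table more than 40 mm (distance of small_driver_grip from where it was at the start of the episode above 0.03 m or distance of any of dish_mid, jar_mid, beaker_mid, bottle_mid, spatula_grip, swab_box_mid from where it was at the start of the episode above 0.04 m).
It also fails if it takes over 72 s, if anything falls off the work surface, if the arm or the gripper's body presses on something with over 40 N, if the wrist force passes 120 N, or if a joint passes its speed limit or range.

## Working session

There is one attempt and no reset: what is moved stays moved. The work goes in short steps, Python scripts to look and compute and a tool call to move; the robot and the scene stay as the last step left them, time stands still between calls to the robot, and variables do not carry over. Pictures are saved under pics/ and viewed, and the job is handed in when it is done.

Besides the shell and the picture viewer there is one more tool, called after "Call:" as name(argument=value, ...), one argument or row to a line, values as JSON. step_arm: Moves the arm, as the interface text tells. Its arguments: {"type":"object","properties":{"commands":{"type":"array","items":{"type":"array"}},"gripper":{"type":"number"},"grip_force":{"type":"number"}},"required":["commands"]}

```bash
ls; mkdir -p pics; cat > h.py <<'E'
import numpy as np, cv2
from scipy.spatial.transform import Rotation as Ro
from plant import r, imaging, close_job
def cap(name):
    s=r.get_state(); c=imaging.capture(name)
    f=c["img"].shape[0]/2/np.tan(np.radians(c["vfov"])/2)
    c["K"]=np.array([[f,0,c["cx"]],[0,f,c["cy"]],[0,0,1]]); c["D"]=np.array(c["D"],float)
    if "extrinsics" in c: c["T"]=np.array(c["extrinsics"])
    else:
        T=np.eye(4);T[:3,:3]=Ro.from_euler('xyz',s["eef_rot"],degrees=True).as_matrix();T[:3,3]=s["tcp_pos"]
        c["T"]=T@np.array(c["T_tool_cam"])
    return c
def save(c,fn,box=None,scale=1):
    im=c["img"][:,:,::-1]
    if box: im=im[box[1]:box[3],box[0]:box[2]]
    im=cv2.resize(im,None,fx=scale,fy=scale,interpolation=cv2.INTER_CUBIC)
    cv2.imwrite("pics/"+fn,im)
def cloud(c):
    h,w=c["z_map"].shape
    u,v=np.meshgrid(np.arange(w),np.arange(h))
    p=cv2.undistortPoints(np.stack([u,v],-1).reshape(-1,1,2).astype(float),c["K"],c["D"]).reshape(h,w,2)
    z=c["z_map"].astype(float)
    P=np.stack([p[...,0]*z,p[...,1]*z,z],-1)
    W=P@c["T"][:3,:3].T+c["T"][:3,3]
    W[z<=0]=np.nan
    return W
def proj(c,pts):
    Ti=np.linalg.inv(c["T"]); 
    q,_=cv2.projectPoints(np.asarray(pts,float).reshape(-1,1,3),cv2.Rodrigues(Ti[:3,:3])[0],Ti[:3,3],c["K"],c["D"])
    return q.reshape(-1,2)
E
python3 - <<'E'
from h import *
s=r.get_state();print(s,r.grip_depth)
for n in("side","top","wrist"):
    c=cap(n);save(c,n+"0.png",scale=1.4);np.save(n+"0.npy",cloud(c));print(n,c["T"].round(3).tolist(),c["K"][0,0],c["D"])
E
```

```text
pics
{'time_s': 0.0, 'joints': array([-5.26509593e+01,  2.05896445e+01,  6.32746638e-01, -1.91307653e-02,
       -7.01356185e+01, -1.65072374e+01]), 'qd': array([ 0.02487242,  0.00796784, -0.00440999, -0.11492457, -0.00415365,
       -0.0154928 ]), 'joint_torque': array([-3.16033482e-03, -5.82722425e+01,  2.93044192e+01,  6.99734151e+00,
        6.67826651e-03, -1.71478664e-04]), 'tcp_pos': array([ 0.23993472, -0.63034563,  0.20243824]), 'eef_rot': array([ 1.79906186e+02, -9.04674799e-03, -1.59164704e+02]), 'contact_force': array([-0.84732646, -0.06565301,  0.17879156]), 'moment': array([ 0.05229116,  0.00145317, -0.02330378]), 'gripper_width': 0.08767765991814992} 0.0188
side [[0.986, -0.088, 0.14, 0.366], [-0.165, -0.494, 0.854, -1.163], [-0.006, -0.865, -0.502, 0.756], [0.0, 0.0, 0.0, 1.0]] 396.45072391285856 [-0.01001551  0.          0.          0.          0.        ]
top [[0.091, -0.972, 0.215, 0.268], [-0.996, -0.09, 0.017, -0.027], [0.003, -0.215, -0.977, 1.34], [0.0, 0.0, 0.0, 1.0]] 393.99799049085965 [-0.09503903  0.          0.          0.          0.        ]
wrist [[-0.356, 0.905, 0.231, 0.177], [0.934, 0.345, 0.09, -0.654], [0.002, 0.248, -0.969, 0.384], [0.0, 0.0, 0.0, 1.0]] 338.673894793746 [-0.04568606  0.          0.          0.          0.        ]
```

View pics/side0.png

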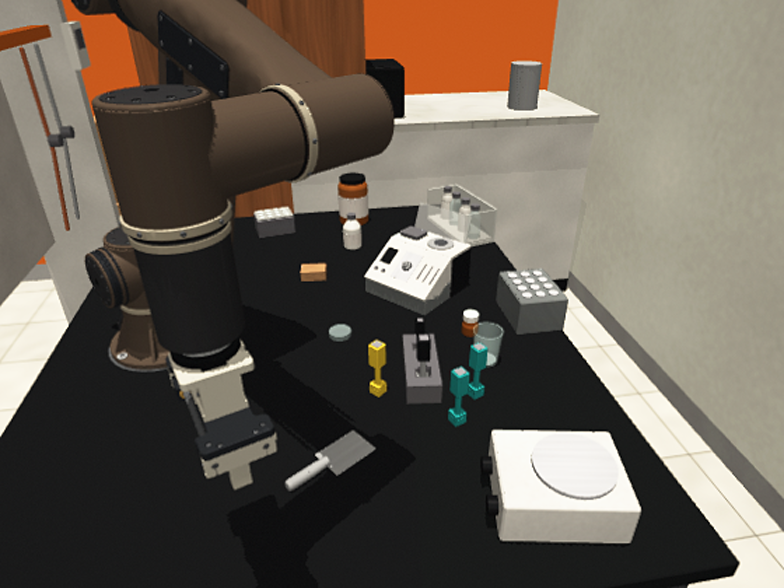

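View pics/top0.png

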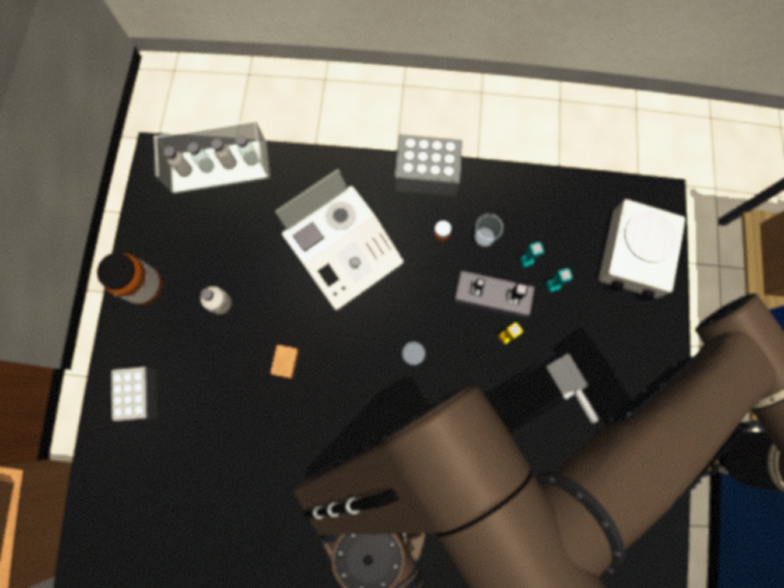

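View pics/wrist0.png

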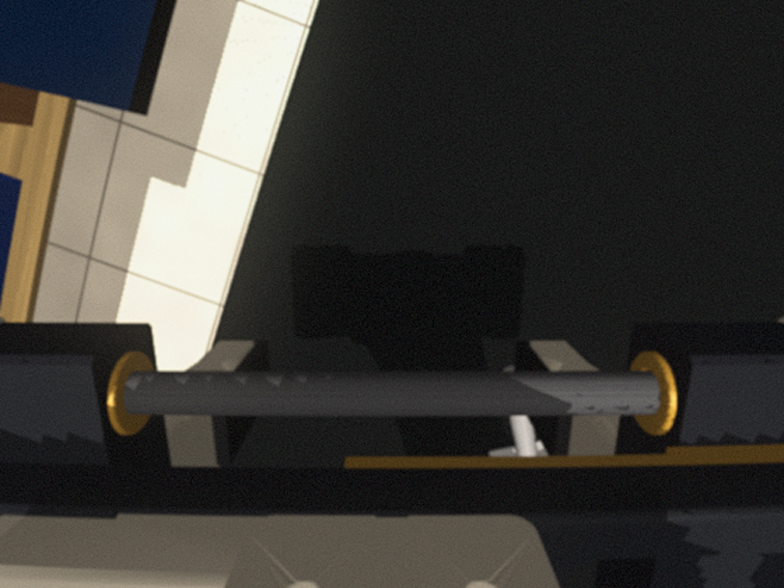

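```bash
python3 - <<'E'
from h import *
c=cap("top");W=np.load("top0.npy")
save(c,"topstand.png",(300,170,410,250),7)
save(c,"topana.png",(180,110,300,230),5)
for u,v in [(518,293),(478,287),(512,332),(480,272),(353,262),(340,213),(325,275),(385,262),(365,190),(310,220),(340,285),(413,353),(443,230)]:
    print(u,v,W[int(v/1.4),int(u/1.4)].round(3))
c=cap("side");save(c,"sidestand.png",(270,220,350,300),7);save(c,"sideana.png",(250,140,350,230),7)
E
```

```text
518 293 [ 0.559 -0.279  0.126]
478 287 [ 0.571 -0.19   0.093]
512 332 [ 0.469 -0.268  0.12 ]
480 272 [ 0.635 -0.203 -0.001]
353 262 [0.601 0.103 0.107]
340 213 [0.709 0.146 0.131]
325 275 [0.567 0.166 0.099]
385 262 [0.62  0.031 0.064]
365 190 [0.828 0.107 0.002]
310 220 [0.689 0.214 0.123]
340 285 [0.553 0.134 0.072]
413 353 [ 0.414 -0.056  0.015]
443 230 [ 0.716 -0.101  0.058]
```

View pics/topstand.png

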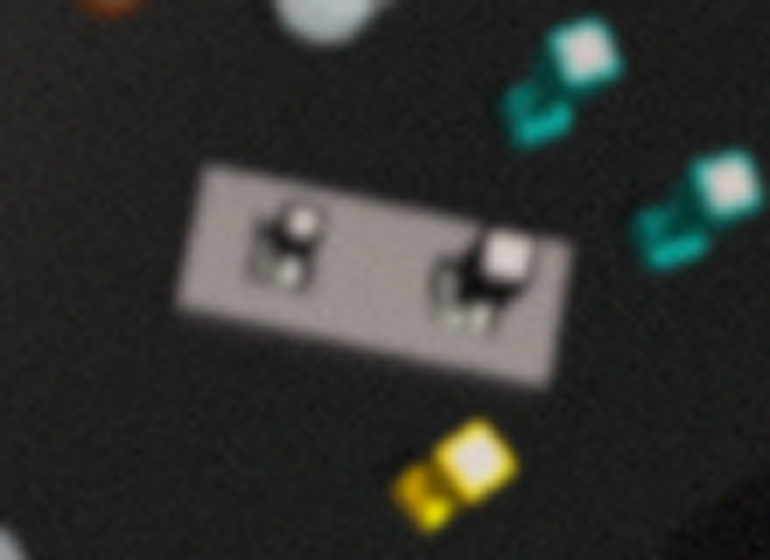

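View pics/topana.png

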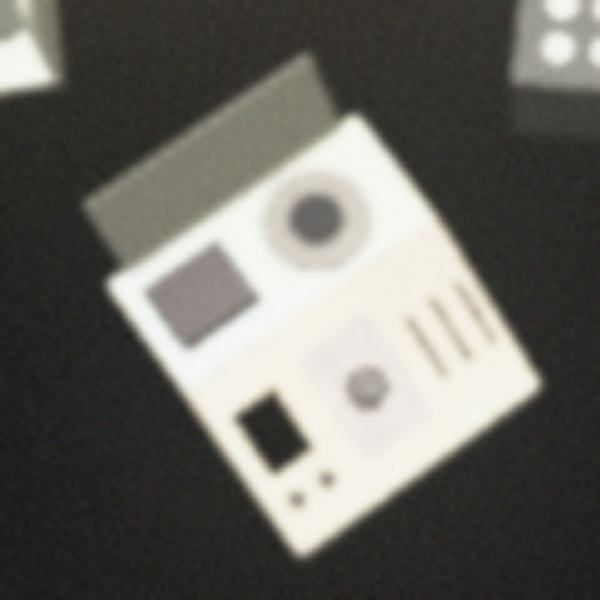

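View pics/sidestand.png

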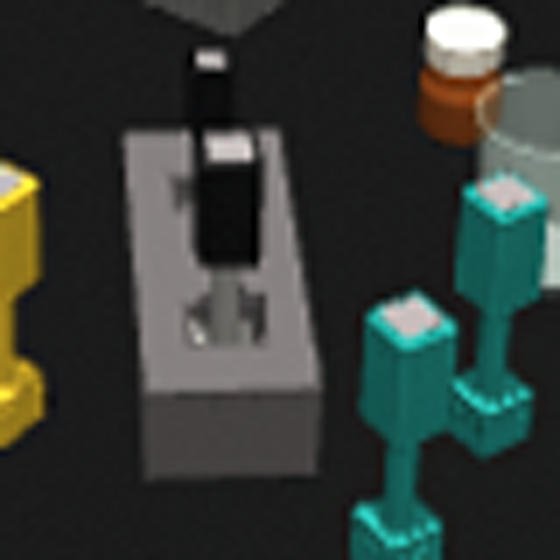

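View pics/sideana.png

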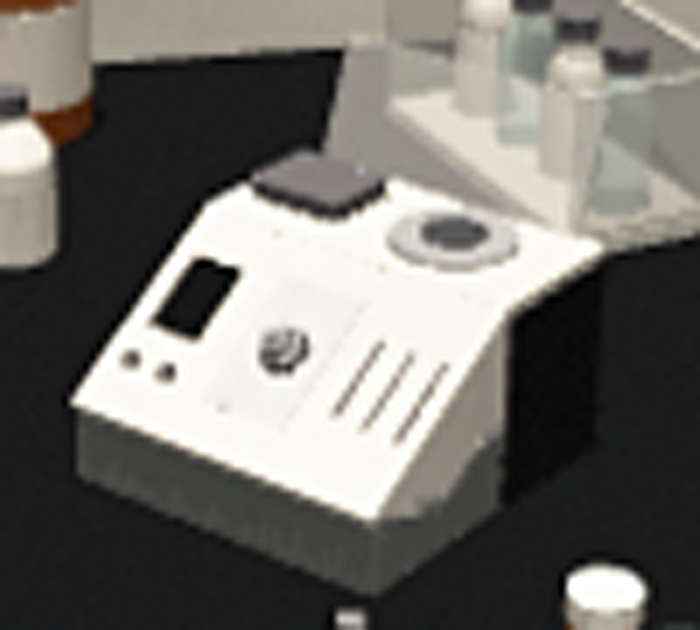

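The two black drivers stand in the grey stand. The one with the bigger handle, at side crop (228,200) and top crop (505,255), is the target; its top is about 0.13 m high against 0.11 m for the smaller one at top crop (300,222). The turquoise and yellow ones are decoys. The screw is in mid-deck at top crop (368,388). Next I'll measure the poses.

```bash
python3 - <<'E'
from h import *
import glob
def med(Ws):return np.nanmedian(np.stack(Ws),0)
for n in("top","side"):
    W=np.load(n+"0.npy")
    # deck plane: points
    m=(np.abs(W[...,0]-0.60)<.15)&(np.abs(W[...,1]-.1)<.15)&(W[...,2]>.05)&(W[...,2]<.115)
    P=W[m]; best=None
    rng=np.random.default_rng(0)
    for _ in range(500):
        a=P[rng.choice(len(P),3,False)];nn=np.cross(a[1]-a[0],a[2]-a[0]);l=np.linalg.norm(nn)
        if l<1e-4: continue
        nn/=l; nn*=np.sign(nn[2])
        k=(abs((P-a[0])@nn)<.003)
        if abs(np.degrees(np.arccos(nn[2]))-32)>6: continue
        if best is None or k.sum()>best.sum():best=k
    Q=P[best];o=Q.mean(0);nn=np.linalg.svd(Q-o)[2][2];nn*=np.sign(nn[2])
    print(n,len(Q),o.round(4),nn.round(4),np.degrees(np.arccos(nn[2])),"upslope yaw",np.degrees(np.arctan2(-nn[1],-nn[0])))
    # screw: points above plane
    H=(W-o)@nn
    mm=m&(H>.006)&(H<.03)
    S=W[mm]; S=S[np.linalg.norm(S[:,:2]-np.median(S[:,:2],0),axis=1)<.025]
    print("above",len(S),S.mean(0).round(4),H[mm].max())
    vs,us=np.where(mm); print(us.mean(),vs.mean())
    np.save(n+"plane.npy",np.r_[o,nn])
    # stand top
    m=(abs(W[...,0]-.56)<.09)&(abs(W[...,1]+.235)<.13)&(abs(W[...,2]-.045)<.006)
    S=W[m][:,:2].astype(np.float32); print("stand",len(S),cv2.minAreaRect(S))
    for cc,hz in(((.56,-.28),.13),((.572,-.19),.11)):
        m=(abs(W[...,0]-cc[0])<.03)&(abs(W[...,1]-cc[1])<.03)&(W[...,2]>hz-.012)
        print("drv top",m.sum(),np.nanmean(W[m],0).round(4))
E
```

```text
top 1547 [0.6023 0.098  0.0836] [-0.3921 -0.3481  0.8515] 31.622668577361353 upslope yaw 41.60135727847937
above 38 [0.6037 0.0993 0.099 ] 0.02330721758190008
252.36206896551724 187.94827586206895
stand 857 ((0.5437676310539246, -0.23402515053749084), (0.18215686082839966, 0.13472460210323334), 82.62976837158203)
drv top 75 [ 0.5673 -0.2826  0.1294]
drv top 39 [ 0.5791 -0.1908  0.1111]
side 1095 [0.6046 0.0929 0.0823] [-0.3948 -0.3514  0.8489] 31.90665263535406 upslope yaw 41.66779820702242
above 21 [0.6003 0.0931 0.0963] 0.02129143744047758
288.2 190.12
stand 673 ((0.5429952144622803, -0.23448848724365234), (0.18634070456027985, 0.13063369691371918), 82.29283142089844)
drv top 79 [ 0.5667 -0.2884  0.1267]
drv top 40 [ 0.578  -0.1984  0.107 ]
```

Call:
step_arm(
  commands=[
    [[0, -40, -20], 0],
    [[0, -40, -20], 0],
    [[0, -40, 0], 0],
    [[0, -40, 0], 0],
    [[0, -40, 0], 0],
    [[0, -40, 0], 0],
  ],
)

```text
time_s: 1.0
tcp_pos: [0.3259, -0.8561, 0.2432]
eef_rot: [180.0, -0.0, -159.2]
contact_force: [0.6, -1.1, 1.3]
gripper_width: 0.0878
```

Call:
step_arm(
  commands=[
    [[0, -40, 0], 0],
    [[0, -40, 0], 0],
    [[0, -40, 0], 0],
  ],
)

```text
time_s: 1.38
tcp_pos: [0.3537, -0.9303, 0.2162]
eef_rot: [-178.4, -0.3, -159.2]
contact_force: [-0.7, -1.5, -0.8]
gripper_width: 0.0873
```

```bash
python3 -c "
from h import *
s=r.get_state();print(s['joints'].round(2),s['tcp_pos'],s['eef_rot'])"
```

```text
[ -57.81   58.57   71.38    0.65 -101.26  -11.21] [ 0.35368595 -0.93029242  0.21624679] [-178.3668453    -0.32664563 -159.16297802]
```

Call:
step_arm(
  commands=[
    [[0, -40, -10], 0],
    [[0, -40, -10], 0],
    [[0, -40, -10], 0],
  ],
)

```text
time_s: 1.75
tcp_pos: [0.3679, -0.9669, 0.2312]
eef_rot: [-172.2, -0.7, -159.2]
contact_force: [0.3, 0.8, -0.1]
gripper_width: 0.0875
```

```bash
python3 -c "
from h import *
s=r.get_state();print(s['joints'].round(2),s['tcp_pos'],s['eef_rot'])"
```

```text
[-57.6   58.36  71.71   2.28 -95.89 -11.17] [ 0.36786474 -0.9669171   0.23123694] [-172.24969895   -0.7317641  -159.20557447]
```

Call:
step_arm(
  commands=[
    [[0, 40, 0], 0],
    [[0, 40, 0], 0],
    [[0, 40, 0], 0],
  ],
)

```text
time_s: 2.12
tcp_pos: [0.3285, -0.8627, 0.2168]
eef_rot: [-172.3, -0.7, -159.2]
contact_force: [0.4, -0.3, 0.8]
gripper_width: 0.0875
```

```bash
python3 -c "
from h import *
s=r.get_state();print(s['joints'].round(2),s['tcp_pos'],s['eef_rot'])"
```

```text
[-56.09  39.97  33.31   2.52 -76.   -13.51] [ 0.32846097 -0.86270171  0.21682992] [-172.29237037   -0.73169303 -159.19449505]
```

Call:
step_arm(
  commands=[
    [[0, 50, -12], 0],
    [[0, 50, -12], 0],
    [[0, 50, -12], 0],
    [[0, 50, -12], 0],
    [[0, 50, -12], 0],
    [[0, 50, -8], 0],
    [[0, 50, -8], 0],
    [[0, 50, -8], 0],
    [[0, 50, -8], 0],
  ],
)

```text
time_s: 3.25
tcp_pos: [0.1662, -0.4342, 0.2489]
eef_rot: [-172.3, -0.6, -159.2]
contact_force: [0.7, 1.8, 0.8]
gripper_width: 0.088
```

```bash
python3 -c "
from h import *
s=r.get_state();print(s['joints'].round(2),s['tcp_pos'],s['eef_rot'])"
```

```text
[-40.7   -7.2  -27.92   4.76 -62.86 -30.4 ] [ 0.16621769 -0.43416653  0.24891621] [-172.27652497   -0.64088925 -159.20574119]
```

```bash
cat > kin.py <<'E'
import numpy as np
from scipy.optimize import least_squares
from scipy.spatial.transform import Rotation as Ro
data=[([-52.651,20.5896,.6327,-.019,-70.1356,-16.507],[.23993,-.63035,.20244],[179.906,-.009,-159.165]),
([-57.81,58.57,71.38,.65,-101.26,-11.21],[.353686,-.930292,.216247],[-178.367,-.327,-159.163]),
([-57.6,58.36,71.71,2.28,-95.89,-11.17],[.367865,-.966917,.231237],[-172.25,-.732,-159.206]),
([-56.09,39.97,33.31,2.52,-76,-13.51],[.328461,-.862702,.21683],[-172.292,-.732,-159.194]),
([-40.7,-7.2,-27.92,4.76,-62.86,-30.4],[.166218,-.434167,.248916],[-172.277,-.641,-159.206])]
E=lambda a,t:Ro.from_euler(a,t,degrees=True).as_matrix()
def fk(q,p):
    a1,zs,L1,f1,f2,b,d,s4,s6,o6=p
    s4=np.sign(s4) if abs(s4)>0 else 1
    R=E('z',q[0]);x=R@[a1,0,zs]
    R=R@E('y',q[1]);x=x+R@[0,0,L1]
    R=R@E('y',-q[2]);x=x+R@[f1,b,f2]
    R=R@E('x',s4*q[3])@E('y',-q[4])   # tool approach along local x
    R=R@E('x',np.sign(s6)*q[5]+o6)
    x=x+R@[d,0,0]
    # tool axes: z=local x
    return x,R@np.array([[0,0,1],[0,1,0],[-1,0,0]]).T
def fit():
    best=None
    for s4 in(1,-1):
      for s6 in(1,-1):
        for o in (0,90,180,270):
          def res(v):
            p=list(v[:7])+[s4,s6,v[7]]
            o_=[]
            for q,x,e in data:
                X,R=fk(q,p); o_+=list(X-x); o_+=list(.3*(R-E('xyz',e))[:, :].ravel())
            return np.array(o_)
          s=least_squares(res,[0,.4,.4,.4,0,0,.3,o])
          if best is None or s.cost<best[0]: best=(s.cost,list(s.x[:7])+[s4,s6,s.x[7]],s.fun)
    return best
if __name__=="__main__":
    b=fit();print(b[0],np.round(b[1],4));print(b[2].reshape(5,-1)[:,:3].round(4),abs(b[2]).max()); np.save("p.npy",b[1])
E
python3 kin.py
```

```text
1.797739896853518 [ 3.840000e-02  9.800000e-02  5.839000e-01  4.471000e-01 -2.060000e-02
 -2.137000e-01  2.612000e-01  1.000000e+00  1.000000e+00  2.700004e+02]
[[-0.0116 -0.0213  0.0089]
 [-0.0078 -0.015   0.0041]
 [ 0.0012  0.0059 -0.0026]
 [-0.0008  0.0122 -0.0025]
 [ 0.0145  0.0222 -0.008 ]] 0.5999991870197571
```

```bash
sed -i 's/\[-1,0,0\]\]).T/[-1,0,0]])/' kin.py; python3 kin.py
```

```text
6.768982783855896e-05 [ 1.010000e-02  2.207000e-01  5.973000e-01  4.550000e-01  1.500000e-03
 -1.911000e-01  4.155000e-01 -1.000000e+00 -1.000000e+00  2.700004e+02]
[[ 0.0012 -0.0004  0.0079]
 [-0.0003  0.0014  0.0029]
 [ 0.0007 -0.0012 -0.0024]
 [-0.0002  0.0001 -0.0014]
 [-0.0013 -0.0002 -0.007 ]] 0.007940739386598061
```

```bash
python3 - <<'E'
from h import *
for n in("top","side"):
    c=cap(n);save(c,n+"1.png",scale=1.4);W=cloud(c)
    for vv in range(10,420,50):
        print(n,vv,[tuple(W[vv,u].round(1)) if np.isfinite(W[vv,u,0]) else None for u in range(20,560,75)])
c=cap("wrist");save(c,"wrist1.png",scale=1.4)
E
```

```text
top 10 [(np.float64(1.4), np.float64(1.2), np.float64(-0.0)), (np.float64(1.7), np.float64(1.2), np.float64(-0.5)), (np.float64(1.7), np.float64(0.7), np.float64(-0.5)), (np.float64(1.7), np.float64(0.3), np.float64(-0.5)), (np.float64(1.7), np.float64(-0.1), np.float64(-0.4)), (np.float64(1.7), np.float64(-0.5), np.float64(-0.4)), (np.float64(1.7), np.float64(-0.8), np.float64(-0.3)), (np.float64(1.7), np.float64(-1.2), np.float64(-0.2))]
top 60 [(np.float64(1.2), np.float64(1.3), np.float64(-0.2)), (np.float64(1.5), np.float64(1.2), np.float64(-0.7)), (np.float64(1.6), np.float64(0.8), np.float64(-0.7)), (np.float64(1.6), np.float64(0.3), np.float64(-0.7)), (np.float64(1.7), np.float64(-0.1), np.float64(-0.8)), (np.float64(1.7), np.float64(-0.6), np.float64(-0.8)), (np.float64(1.7), np.float64(-1.0), np.float64(-0.7)), (np.float64(1.7), np.float64(-1.4), np.float64(-0.6))]
top 110 [(np.float64(1.0), np.float64(1.2), np.float64(-0.2)), (np.float64(0.9), np.float64(0.7), np.float64(0.0)), (np.float64(0.9), np.float64(0.5), np.float64(0.0)), (np.float64(0.9), np.float64(0.2), np.float
[... 6159 characters left out ...]
p.float64(-0.5), np.float64(-0.0)), (np.float64(0.6), np.float64(-0.6), np.float64(-0.0)), (np.float64(0.7), np.float64(-0.7), np.float64(0.1)), (np.float64(0.9), np.float64(-0.6), np.float64(0.0)), (np.float64(1.7), np.float64(-0.2), np.float64(-0.7))]
side 410 [(np.float64(-0.1), np.float64(-0.6), np.float64(0.0)), (np.float64(0.1), np.float64(-0.6), np.float64(0.0)), (np.float64(0.2), np.float64(-0.6), np.float64(-0.0)), (np.float64(0.4), np.float64(-0.7), np.float64(-0.0)), (np.float64(0.5), np.float64(-0.7), np.float64(0.0)), (np.float64(0.7), np.float64(-0.7), np.float64(-0.0)), (np.float64(0.8), np.float64(-0.7), np.float64(0.0)), (np.float64(1.6), np.float64(-0.4), np.float64(-0.7))]
```

View pics/top1.png

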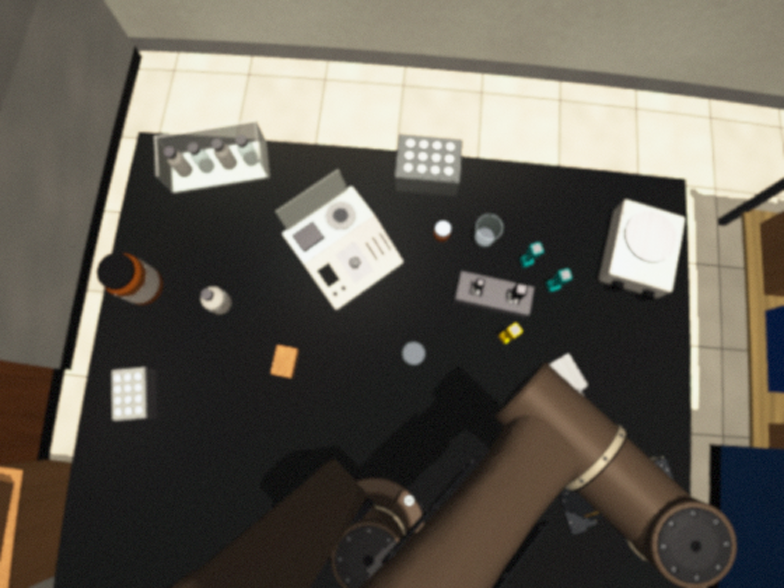

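View pics/side1.png

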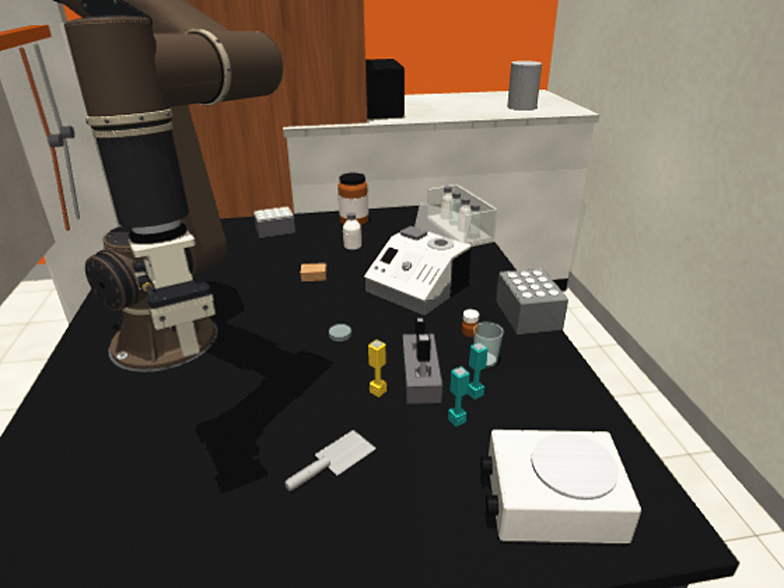

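```bash
cat >> h.py <<'E'
def st():
    s=r.get_state();return np.array(s["tcp_pos"]),Ro.from_euler('xyz',s["eef_rot"],degrees=True).as_matrix(),s
def tilt(R):
    z=R[:,2];return np.degrees(np.arccos(-z[2])),np.degrees(np.arctan2(z[1],z[0]))
def report():
    p,R,s=st();t=tilt(R)
    print("t",s["time_s"],"p",p.round(4),"az",np.degrees(np.arctan2(p[1],p[0])).round(1),"r",np.hypot(p[0],p[1]).round(3),"tilt %.2f@%.1f"%t,"yaw",s["eef_rot"][2].round(1),"q",s["joints"].round(1),"F",s["contact_force"].round(1),"w",round(s["gripper_width"],4))
def rows(ps,tw,p=None,R=None,sh=None):
    """ps: list of world TCP positions, tw: list of twists"""
    if p is None:p,R,_=st()
    p=p.copy();R=R.copy();o=[]
    for a,t in zip(ps,tw):
        d=np.round(R.T@(np.asarray(a)-p)*1000,0 if sh is None else sh);t=round(t,1)
        o.append("[[%g, %g, %g], %g]"%(*d,t)); p=p+R@d/1000
        if np.linalg.norm(d)>62.5 or abs(t)>10.7: o[-1]+="!!"
        R=R@Ro.from_euler('z',t,degrees=True).as_matrix()
    print("["+", ".join(o)+"]");return p,R
def line(p1,n,twist=0,p=None,R=None):
    if p is None:p,R,_=st()
    return rows([p+(np.asarray(p1)-p)*(i+1)/n for i in range(n)],[twist/n]*n,p,R)
def arc(az,rad,z,n,twist=0,p=None,R=None,a0=None):
    if p is None:p,R,_=st()
    a=np.degrees(np.arctan2(p[1],p[0]));r0=np.hypot(p[0],p[1]);z0=p[2]
    f=[(i+1)/n for i in range(n)]
    return rows([[(r0+(rad-r0)*k)*np.cos(np.radians(a+(az-a)*k)),(r0+(rad-r0)*k)*np.sin(np.radians(a+(az-a)*k)),z0+(z-z0)*k] for k in f],[twist/n]*n,p,R)
E
python3 - <<'E'
from h import *
report()
p,R=line([.166,-.434,.45],4)
p,R=arc(15,.5,.53,15,-83,p,R)
p,R=arc(105,.5,.53,16,-90,p,R)
E
```

```text
t 3.4 p [ 0.1664 -0.434   0.2499] az -69.0 r 0.465 tilt 7.85@-73.2 yaw -159.1 q [-40.7  -7.3 -27.9   4.7 -62.9 -30.3] F [ 0.6 -0.7 -0. ] w 0.0875
[[[1, -7, -50], 0], [[0, -7, -49], 0], [[1, -6, -50], 0], [[0, -7, -49], 0]]
[[[-46, -1, -6], -5.5], [[-45, -1, -6], -5.5], [[-46, -0, -7], -5.5], [[-46, -1, -8], -5.5], [[-46, -1, -8], -5.5], [[-46, 0, -8], -5.5], [[-47, -0, -10], -5.5], [[-46, -1, -9], -5.5], [[-47, 0, -11], -5.5], [[-47, 1, -10], -5.5], [[-47, -0, -11], -5.5], [[-47, 0, -11], -5.5], [[-47, 1, -12], -5.5], [[-47, 1, -12], -5.5], [[-48, 1, -12], -5.5]]
[[[-48, 4, -7], -5.6], [[-49, 4, -6], -5.6], [[-48, 3, -7], -5.6], [[-49, 4, -6], -5.6], [[-48, 4, -6], -5.6], [[-49, 4, -6], -5.6], [[-49, 4, -6], -5.6], [[-48, 5, -5], -5.6], [[-49, 4, -4], -5.6], [[-49, 4, -5], -5.6], [[-48, 4, -3], -5.6], [[-49, 4, -3], -5.6], [[-49, 4, -3], -5.6], [[-49, 4, -1], -5.6], [[-49, 5, -2], -5.6], [[-49, 4, -0], -5.6]]
```

Call:
step_arm(
  commands=[
    [[1, -7, -50], 0],
    [[0, -7, -49], 0],
    [[1, -6, -50], 0],
    [[0, -7, -49], 0],
    [[-46, -1, -6], -5.5],
    [[-45, -1, -6], -5.5],
    [[-46, 0, -7], -5.5],
    [[-46, -1, -8], -5.5],
    [[-46, -1, -8], -5.5],
    [[-46, 0, -8], -5.5],
    [[-47, 0, -10], -5.5],
    [[-46, -1, -9], -5.5],
    [[-47, 0, -11], -5.5],
    [[-47, 1, -10], -5.5],
    [[-47, 0, -11], -5.5],
    [[-47, 0, -11], -5.5],
    [[-47, 1, -12], -5.5],
    [[-47, 1, -12], -5.5],
    [[-48, 1, -12], -5.5],
  ],
)

```text
time_s: 5.78
tcp_pos: [0.4862, 0.1286, 0.5294]
eef_rot: [-179.7, -7.5, -76.5]
contact_force: [0.8, 0.3, -0.5]
gripper_width: 0.0875
```

```bash
python3 - <<'E'
from h import *
report()
arc(107,.5,.53,16,-90)
c=cap("top");save(c,"top2.png",scale=1.4)
c=cap("side");save(c,"side2.png",scale=1.4)
c=cap("wrist");save(c,"wrist2.png",scale=1.4)
E
```

```text
t 5.775 p [0.4862 0.1286 0.5294] az 14.8 r 0.503 tilt 7.47@-74.0 yaw -76.5 q [  42.9    2.    15.     6.9 -106.3  -27.7] F [ 0.8  0.3 -0.5] w 0.0875
[[[-50, 4, -7], -5.6], [[-50, 4, -6], -5.6], [[-50, 4, -7], -5.6], [[-50, 5, -6], -5.6], [[-50, 4, -6], -5.6], [[-49, 5, -5], -5.6], [[-50, 5, -6], -5.6], [[-50, 5, -5], -5.6], [[-50, 5, -4], -5.6], [[-50, 5, -4], -5.6], [[-50, 6, -3], -5.6], [[-50, 5, -3], -5.6], [[-50, 6, -2], -5.6], [[-50, 6, -2], -5.6], [[-50, 6, -1], -5.6], [[-50, 6, 0], -5.6]]
```

View pics/wrist2.png

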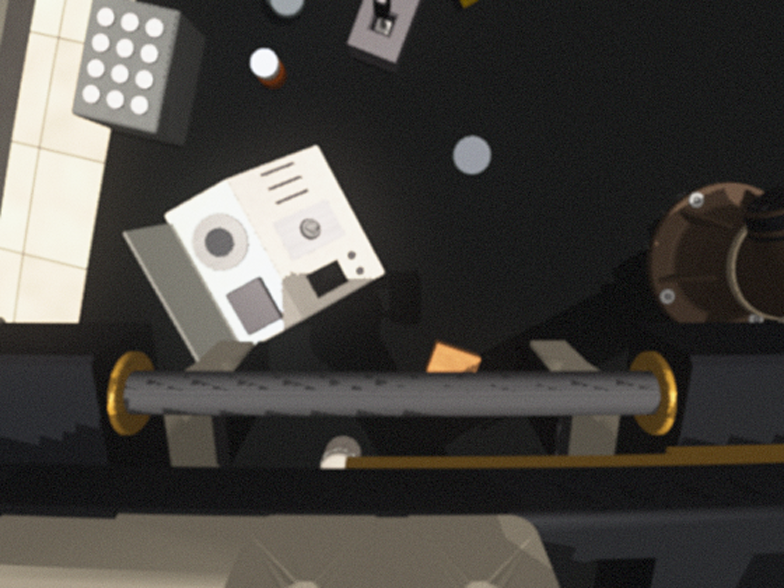

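View pics/side2.png

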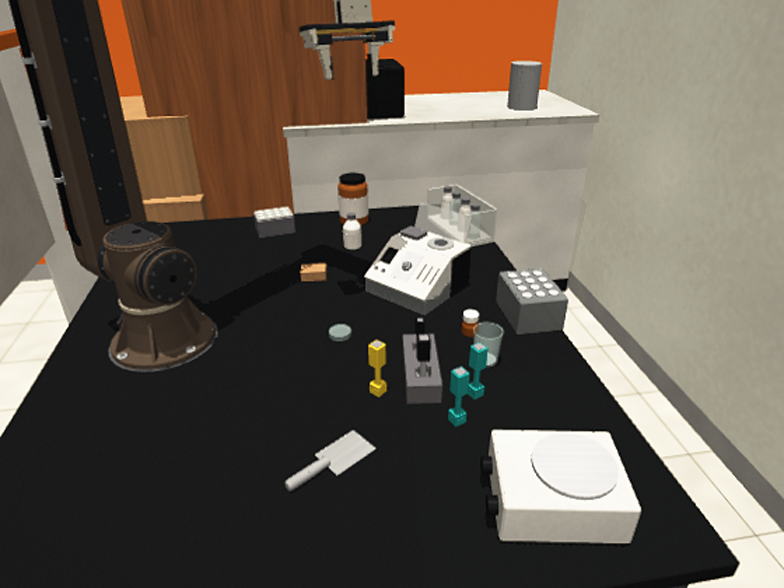

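Call:
step_arm(
  commands=[
    [[-50, 4, -7], -5.6],
    [[-50, 4, -6], -5.6],
    [[-50, 4, -7], -5.6],
    [[-50, 5, -6], -5.6],
    [[-50, 4, -6], -5.6],
    [[-49, 5, -5], -5.6],
    [[-50, 5, -6], -5.6],
    [[-50, 5, -5], -5.6],
    [[-50, 5, -4], -5.6],
    [[-50, 5, -4], -5.6],
    [[-50, 6, -3], -5.6],
    [[-50, 5, -3], -5.6],
    [[-50, 6, -2], -5.6],
    [[-50, 6, -2], -5.6],
    [[-50, 6, -1], -5.6],
    [[-50, 6, 0], -5.6],
  ],
)

```text
time_s: 7.92
tcp_pos: [-0.1468, 0.4781, 0.5302]
eef_rot: [172.6, -0.2, 13.0]
contact_force: [-0.1, 0.9, 1.0]
gripper_width: 0.0877
```

```bash
python3 - <<'E'
from h import *
report()
c=cap("wrist");save(c,"wrist3.png",scale=1.4);W=cloud(c)
for v in range(10,230,40): print([tuple(W[v,u].round(2).tolist()) for u in range(20,560,75)])
E
```

```text
t 7.925 p [-0.1468  0.4781  0.5302] az 107.1 r 0.5 tilt 7.42@-75.1 yaw 13.0 q [ 127.2    7.    24.8   -3.1 -114.7  -25.3] F [-0.1  0.9  1. ] w 0.0877
[(0.13, 1.27, -0.57), (0.22, 1.11, -0.75), (0.09, 0.67, 0.0), (0.13, 0.54, -0.0), (0.17, 0.4, 0.0), (0.21, 0.25, 0.0), (0.26, 0.09, -0.0), (0.31, -0.09, -0.0)]
[(0.01, 1.28, -0.6), (0.08, 1.09, -0.74), (0.02, 0.66, 0.0), (0.06, 0.52, 0.0), (0.1, 0.38, 0.0), (0.14, 0.23, -0.0), (0.18, 0.06, -0.0), (0.24, -0.12, 0.0)]
[(-0.12, 1.16, -0.42), (-0.07, 1.08, -0.75), (-0.05, 0.65, 0.0), (-0.01, 0.51, 0.0), (0.02, 0.36, -0.0), (0.06, 0.2, 0.0), (0.1, 0.04, 0.01), (0.07, 0.07, 0.24)]
[(-0.24, 1.16, -0.42), (-0.22, 1.06, -0.75), (-0.12, 0.64, 0.0), (-0.09, 0.49, -0.0), (-0.06, 0.34, 0.0), (-0.02, 0.18, -0.0), (0.01, 0.07, 0.09), (0.01, 0.07, 0.26)]
[(-0.36, 1.15, -0.42), (-0.37, 1.01, -0.68), (-0.2, 0.63, 0.0), (-0.17, 0.48, -0.0), (-0.14, 0.32, 0.0), (-0.1, 0.15, 0.0), (-0.06, 0.04, 0.09), (-0.04, 0.05, 0.27)]
[(-0.39, 0.97, -0.12), (-0.51, 0.97, -0.61), (-0.49, 0.72, -0.75), (-0.43, 0.4, -0.75), (-0.22, 0.3, 0.0), (-0.19, 0.12, -0.0), (-0.15, -0.07, -0.0), (-0.1, 0.01, 0.25)]
```

View pics/wrist3.png

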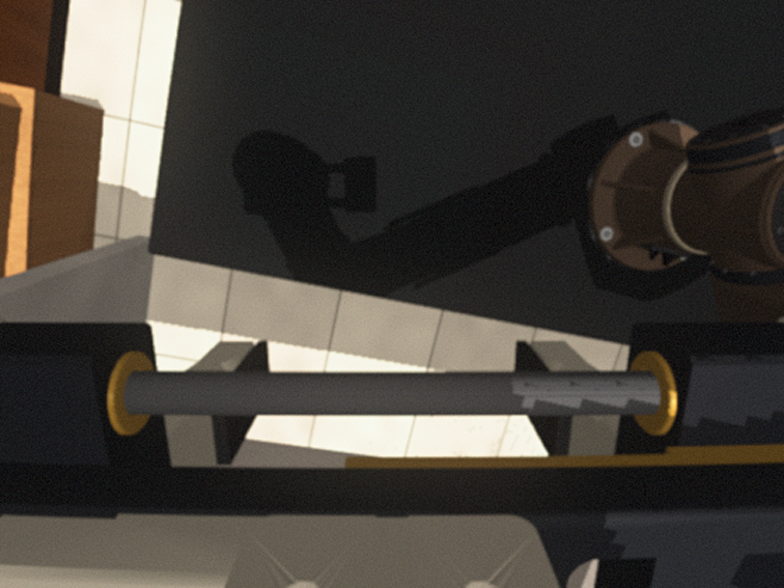

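```bash
python3 - <<'E'
from h import *
arc(97,.8,.5,6,0)
E
```

```text
[[[13, -51, -2], 0], [[17, -51, -1], 0], [[19, -50, -2], 0], [[23, -49, -1], 0], [[25, -49, -2], 0], [[29, -47, -1], 0]]
```

Call:
step_arm(
  commands=[
    [[13, -51, -2], 0],
    [[17, -51, -1], 0],
    [[19, -50, -2], 0],
    [[23, -49, -1], 0],
    [[25, -49, -2], 0],
    [[29, -47, -1], 0],
  ],
)

```text
time_s: 8.72
tcp_pos: [-0.0861, 0.7754, 0.4769]
eef_rot: [173.1, -0.6, 12.9]
contact_force: [-0.9, 0.9, 2.4]
gripper_width: 0.0878
```

```bash
python3 - <<'E'
from h import *
report()
E
```

```text
t 8.725 p [-0.0861  0.7754  0.4769] az 96.3 r 0.78 tilt 6.97@-71.9 yaw 12.9 q [ 110.4   42.    71.7   -0.3 -126.7   -7.7] F [-0.9  0.9  2.4] w 0.0878
```

Call:
step_arm(
  commands=[
    [[0, -50, -20], 0],
    [[0, -50, -20], 0],
    [[0, -50, -20], 0],
    [[0, -50, -20], 0],
  ],
)

```text
time_s: 9.22
tcp_pos: [-0.1149, 0.8507, 0.4487]
eef_rot: [-179.1, -2.4, 13.0]
contact_force: [0.1, 0.3, 0.5]
gripper_width: 0.0878
```

```bash
python3 - <<'E'
from h import *
report()
E
```

```text
t 9.225 p [-0.1149  0.8507  0.4487] az 97.7 r 0.858 tilt 2.57@34.5 yaw 13.0 q [ 111.8   44.4   71.7    2.8 -116.7   -7.5] F [0.1 0.3 0.5] w 0.0878
```

```bash
python3 - <<'E'
from h import *
p,R=arc(55,.6,.45,12,16)
p,R=arc(12.3,.56,.24,8,21,p,R)
E
```

```text
[[[50, 28, 2], 1.3], [[47, 29, 1], 1.3], [[44, 32, 1], 1.3], [[42, 32, 1], 1.3], [[40, 34, 1], 1.3], [[37, 35, 0], 1.3], [[34, 36, 1], 1.3], [[31, 36, 0], 1.3], [[29, 38, 0], 1.3], [[26, 37, 0], 1.3], [[24, 39, -0], 1.3], [[20, 38, -0], 1.3]]
[[[42, 37, 27], 2.6], [[39, 38, 26], 2.6], [[38, 40, 26], 2.6], [[35, 42, 26], 2.6], [[33, 43, 26], 2.6], [[31, 44, 26], 2.6], [[28, 45, 25], 2.6], [[26, 47, 25], 2.6]]
```

Call:
step_arm(
  commands=[
    [[50, 28, 2], 1.3],
    [[47, 29, 1], 1.3],
    [[44, 32, 1], 1.3],
    [[42, 32, 1], 1.3],
    [[40, 34, 1], 1.3],
    [[37, 35, 0], 1.3],
    [[34, 36, 1], 1.3],
    [[31, 36, 0], 1.3],
    [[29, 38, 0], 1.3],
    [[26, 37, 0], 1.3],
    [[24, 39, 0], 1.3],
    [[20, 38, 0], 1.3],
    [[42, 37, 27], 2.6],
    [[39, 38, 26], 2.6],
    [[38, 40, 26], 2.6],
    [[35, 42, 26], 2.6],
    [[33, 43, 26], 2.6],
    [[31, 44, 26], 2.6],
    [[28, 45, 25], 2.6],
    [[26, 47, 25], 2.6],
  ],
)

```text
time_s: 11.72
tcp_pos: [0.548, 0.1162, 0.2421]
eef_rot: [-177.8, -1.5, -23.5]
contact_force: [1.0, -0.1, 0.1]
gripper_width: 0.0877
```

```bash
python3 - <<'E'
from h import *
report()
import pickle
c=cap("wrist");save(c,"wrist4.png",scale=1.4);pickle.dump(c,open("w4.pkl","wb"))
E
```

```text
t 11.725 p [0.548  0.1162 0.2421] az 12.0 r 0.56 tilt 2.63@31.7 yaw -23.5 q [ 32.    6.7 -12.6   0.  -68.   34.5] F [ 1.  -0.1  0.1] w 0.0877
```

View pics/wrist4.png

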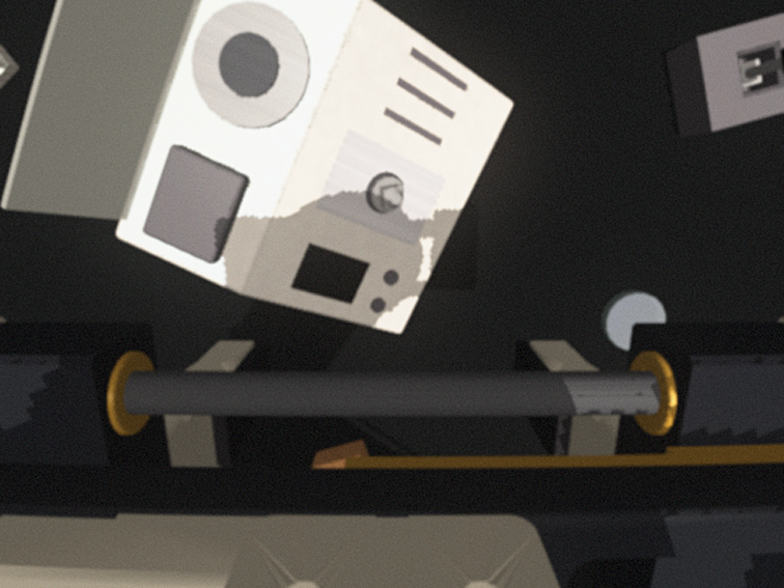

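```bash
cat >> h.py <<'E'
def rect(c,o,xa,ya,half=.03,px=600):
    g=np.linspace(-half,half,px);A,B=np.meshgrid(g,-g)  # image right = xa, up = ya
    P=o+A[...,None]*xa+B[...,None]*ya
    q=proj(c,P.reshape(-1,3)).reshape(px,px,2).astype(np.float32)
    return cv2.remap(c["img"],q[...,0],q[...,1],cv2.INTER_CUBIC)
E
python3 - <<'E'
from h import *
import pickle
c=pickle.load(open("w4.pkl","rb"));W=cloud(c)
reg=np.zeros(W.shape[:2],bool);reg[int(60/1.4):int(300/1.4),int(280/1.4):int(500/1.4)]=True
m=reg&(W[...,2]>.04)&(W[...,2]<.12)&(np.hypot(W[...,0]-.602,W[...,1]-.095)<.06)
P=W[m];k=np.ones(len(P),bool)
for i in range(8):
    Q=P[k];o=Q.mean(0);n=np.linalg.svd(Q-o)[2][2];n*=np.sign(n[2]);k=abs((P-o)@n)<.003
print(len(Q),"tilt",np.degrees(np.arccos(n[2])),"yaw",np.degrees(np.arctan2(-n[1],-n[0])))
H=(W-o)@n
mm=m&(H>.005)&(H<.03);print(mm.sum(),"Hmax",H[mm].max())
# use flange+head blob: project onto plane along n
S=W[mm]; S=S-((S-o)@n)[:,None]*n; print(S.mean(0).round(4),H[mm].mean())
up=np.array([-n[0],-n[1],0]);up/=np.linalg.norm(up);xa=up-(up@n)*n;xa/=np.linalg.norm(xa);ya=np.cross(n,xa)
A=S.mean(0)
print("A",A.tolist(),"n",n.tolist())
np.savez("deck.npz",A=A,n=n,xa=xa,ya=ya,o=o)
for h in (.007,.015):
    im=rect(c,A+h*n,xa,ya,.03,600);cv2.circle(im,(300,300),3,(255,0,0),-1)
    cv2.imwrite("pics/rect4_%d.png"%(h*1000),im[:,:,::-1])
for n_ in("topplane","sideplane"):print(np.load(n_+".npy"))
E
```

```text
11284 tilt 32.03118878362412 yaw 41.97691523459915
477 Hmax 0.021016207069535945
[0.6075 0.105  0.0892] 0.011406103792838842
A [0.6074874433134009, 0.10498778897051592, 0.08923470756074921] n [-0.39429271715266034, -0.3547352046454025, 0.8477595105839605]
[ 0.60227688  0.09799999  0.08356453 -0.39207937 -0.34812097  0.85151956]
[ 0.60460305  0.09286516  0.0823089  -0.39482338 -0.35137695  0.84891032]
```

View pics/rect4_15.png

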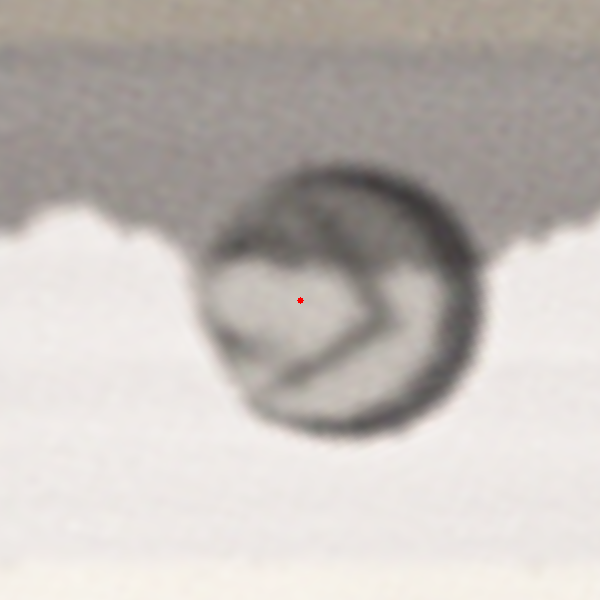

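View pics/rect4_7.png

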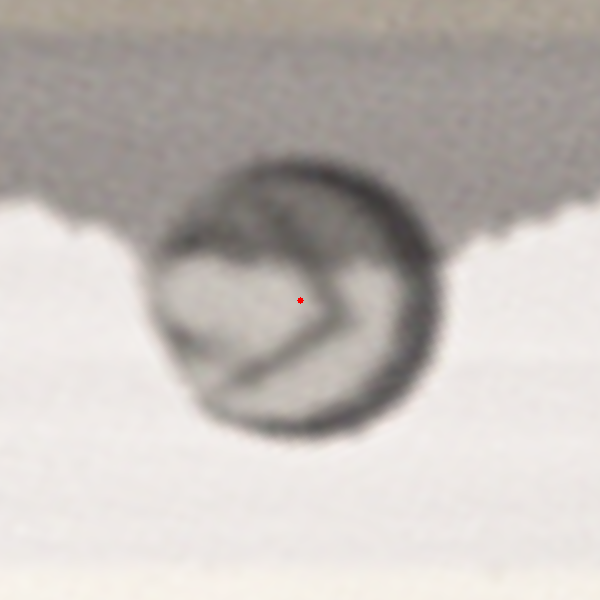

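```bash
python3 - <<'E'
from h import *
import pickle
# decode driver area from w4 & plan view over the stand
report()
# tool yaw -7.4; put driver at tool +x 0.06 => TCP xy
y=np.radians(-7.4);tx=np.array([np.cos(y),np.sin(y)])
t=np.array([.566,-.284])-.07*tx
print(t)
line([t[0],t[1],.26],8,-16)
E
```

```text
t 11.775 p [0.546  0.1112 0.2384] az 11.5 r 0.557 tilt 2.28@32.7 yaw -23.8 q [ 31.6   6.8 -13.   -0.  -68.   34.7] F [-2.8 -4.8 -4.6] w 0.0876
[ 0.49658302 -0.27498431]
[[[14, 47, -4], -2], [[12, 47, -4], -2], [[11, 47, -4], -2], [[9, 48, -4], -2], [[7, 48, -4], -2], [[5, 48, -4], -2], [[4, 48, -4], -2], [[2, 49, -4], -2]]
```

Call:
step_arm(
  commands=[
    [[14, 47, -4], -2],
    [[12, 47, -4], -2],
    [[11, 47, -4], -2],
    [[9, 48, -4], -2],
    [[7, 48, -4], -2],
    [[5, 48, -4], -2],
    [[4, 48, -4], -2],
    [[2, 49, -4], -2],
    [[0, 0, 0], 0],
    [[0, 0, 0], 0],
  ],
)

```text
time_s: 13.02
tcp_pos: [0.4997, -0.2686, 0.2636]
eef_rot: [-178.4, -2.0, -7.5]
contact_force: [-0.1, 0.2, 0.1]
gripper_width: 0.0874
```

```bash
python3 - <<'E'
from h import *
import pickle
report()
c=cap("wrist");save(c,"wrist5.png",scale=1.4);pickle.dump(c,open("w5.pkl","wb"))
W=cloud(c)
print(W[::40,150:560:60].round(2).tolist()[:5])
m=(W[...,2]>.115)&(np.hypot(W[...,0]-.566,W[...,1]+.284)<.05)&(W[...,2]<.15)
print(m.sum(),np.nanmean(W[m],0),np.percentile(W[m],[5,95],axis=0).round(4),cv2.minAreaRect(W[m][:,:2].astype(np.float32)))
m=(abs(W[...,2]-.045)<.005)&(np.hypot(W[...,0]-.566,W[...,1]+.24)<.14)
print(cv2.minAreaRect(W[m][:,:2].astype(np.float32)))
E
```

```text
t 13.025 p [ 0.4997 -0.2686  0.2636] az -28.3 r 0.567 tilt 2.54@31.6 yaw -7.5 q [ -9.8   7.6  -8.   -1.8 -72.5  92.8] F [-0.1  0.2  0.1] w 0.0874
[[[0.75, -0.13, 0.0], [0.73, -0.21, 0.0], [0.72, -0.28, 0.0], [0.71, -0.35, -0.0], [0.7, -0.42, -0.0], [0.7, -0.49, -0.0], [0.66, -0.51, 0.09]], [[0.7, -0.12, -0.0], [0.69, -0.2, 0.0], [0.68, -0.27, -0.0], [0.67, -0.35, -0.0], [0.66, -0.42, -0.0], [0.65, -0.49, -0.0], [0.63, -0.53, 0.06]], [[0.65, -0.11, 0.0], [0.64, -0.19, -0.0], [0.63, -0.27, -0.0], [0.62, -0.34, -0.0], [0.6, -0.38, 0.11], [0.6, -0.49, -0.0], [0.59, -0.57, -0.0]], [[0.6, -0.1, 0.0], [0.59, -0.2, 0.08], [0.58, -0.26, 0.05], [0.57, -0.34, -0.0], [0.56, -0.41, 0.0], [0.55, -0.49, 0.0], [0.54, -0.56, 0.0]], [[0.55, -0.09, -0.0], [0.54, -0.17, -0.0], [0.53, -0.25, -0.0], [0.52, -0.33, 0.0], [0.51, -0.41, -0.0], [0.5, -0.49, -0.0], [0.49, -0.57, -0.0]]]
823 [ 0.56693507 -0.28261217  0.12968932] [[ 0.5551 -0.2939  0.1275]
 [ 0.5788 -0.2714  0.1313]] ((0.5669549703598022, -0.2827095091342926), (0.025005696341395378, 0.026118049398064613), 82.49419403076172)
((0.6204802393913269, -0.24305400252342224), (0.1807360053062439, 0.16572974622249603), 82.61892700195312)
```

View pics/wrist5.png

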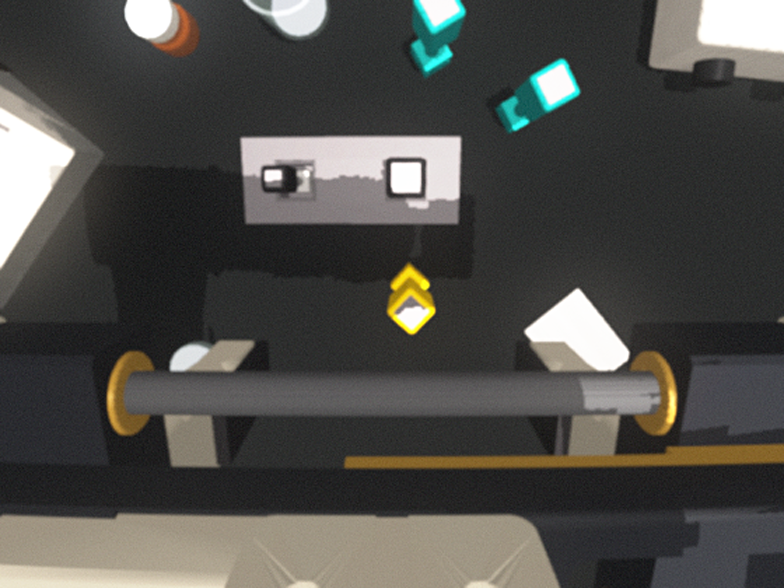

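```bash
python3 - <<'E'
from h import *
p,R=line([.5665,-.283,.20],3)
p,R=line([.5677,-.2823,.0862],4,0,p,R)
E
```

```text
[[[22, 3, 22], 0], [[22, 2, 22], 0], [[22, 3, 22], 0]]
[[[-1, 1, 28], 0], [[-0, 0, 29], 0], [[-1, 1, 28], 0], [[-1, 1, 28], 0]]
```

Call:
step_arm(
  commands=[
    [[22, 3, 22], 0],
    [[22, 2, 22], 0],
    [[22, 3, 22], 0],
    [[0, 0, 0], 0],
    [[0, 0, 0], 0],
  ],
)

```text
time_s: 13.7
tcp_pos: [0.5669, -0.2818, 0.1999]
eef_rot: [-178.4, -1.9, -7.3]
contact_force: [0.2, 0.4, 0.8]
gripper_width: 0.0875
```

```bash
python3 - <<'E'
from h import *
report()
p,R=line([.5677,-.2823,.0862],4)
E
```

```text
t 13.7 p [ 0.5669 -0.2818  0.1999] az -26.4 r 0.633 tilt 2.51@32.1 yaw -7.3 q [ -9.9  15.9  -5.7  -1.8 -66.5  93.4] F [0.2 0.4 0.8] w 0.0875
[[[-1, 1, 28], 0], [[-0, 1, 29], 0], [[-1, 1, 28], 0], [[-1, 1, 29], 0]]
```

Call:
step_arm(
  commands=[
    [[-1, 1, 28], 0.2],
    [[0, 1, 29], 0],
    [[-1, 1, 28], 0],
    [[-1, 1, 29], 0],
    [[0, 0, 0], 0],
  ],
)

```text
time_s: 14.32
tcp_pos: [0.566, -0.2828, 0.0846]
eef_rot: [-178.4, -1.8, -7.5]
contact_force: [-0.1, 0.8, -0.6]
gripper_width: 0.0877
```

Call:
step_arm(
  commands=[
    [[0, 0, 0], 0],
    [[0, 0, 0], 0],
    [[0, 0, 0], 0],
    [[0, 0, 0], 0],
    [[0, 0, 0], 0],
    [[0, 0, 0], 0],
  ],
  gripper=1,
  grip_force=45,
)

```text
time_s: 15.08
tcp_pos: [0.5673, -0.2834, 0.0853]
eef_rot: [-178.4, -1.9, -7.5]
contact_force: [-0.4, 0.1, -0.3]
gripper_width: 0.0334
```

```bash
python3 - <<'E'
from h import *
report()
E
```

```text
t 15.075 p [ 0.5673 -0.2834  0.0853] az -26.5 r 0.634 tilt 2.50@32.6 yaw -7.5 q [-10.1  21.5 -13.7  -2.1 -53.1  93.8] F [-0.4  0.1 -0.3] w 0.0334
```

Closing is not finished yet (33 mm).

Call:
step_arm(
  commands=[
    [[0, 0, 0], 0],
    [[0, 0, 0], 0],
    [[0, 0, 0], 0],
  ],
)

```text
time_s: 15.45
tcp_pos: [0.5673, -0.2834, 0.0853]
eef_rot: [-178.4, -1.9, -7.5]
contact_force: [0.1, -1.2, -1.5]
gripper_width: 0.0256
```

```bash
python3 - <<'E'
from h import *
report()
p,_,_=st();line([p[0],p[1],.20],3)
E
```

```text
t 15.45 p [ 0.5673 -0.2834  0.0853] az -26.5 r 0.634 tilt 2.50@32.5 yaw -7.5 q [-10.1  21.5 -13.7  -2.1 -53.1  93.8] F [ 0.1 -1.2 -1.5] w 0.0256
[[[1, -1, -38], 0], [[2, -1, -38], 0], [[1, -1, -39], 0]]
```

Call:
step_arm(
  commands=[
    [[1, -1, -28], 0],
    [[2, -1, -38], 0],
    [[1, -1, -39], 0],
    [[0, 0, -40], 0],
    [[0, 0, -40], 0],
    [[0, 0, -40], 0],
    [[0, 0, 0], 0],
  ],
)

```text
time_s: 16.32
tcp_pos: [0.5646, -0.2869, 0.3141]
eef_rot: [-178.5, -2.3, -7.5]
contact_force: [-0.1, 0.3, -2.5]
gripper_width: 0.0256
```

```bash
python3 - <<'E'
from h import *
report()
c=cap("wrist");save(c,"wrist6.png",scale=1.4)
c=cap("side");save(c,"side6.png",scale=1.4)
p,R,_=st()
p,R=arc(5,.68,.42,8,0,p,R)
p,R=arc(30,.78,.45,7,0,p,R)
E
```

```text
t 16.325 p [ 0.5646 -0.2869  0.3141] az -26.9 r 0.633 tilt 2.74@26.9 yaw -7.5 q [-10.4  12.8   4.8  -1.7 -79.8  93.2] F [-0.1  0.3 -2.5] w 0.0256
[[[19, -41, -12], 0], [[17, -42, -12], 0], [[14, -44, -12], 0], [[11, -45, -12], 0], [[7, -46, -12], 0], [[5, -47, -13], 0], [[1, -47, -12], 0], [[-2, -48, -12], 0]]
[[[3, -45, -3], 0], [[1, -46, -3], 0], [[-3, -47, -3], 0], [[-7, -48, -3], 0], [[-9, -47, -3], 0], [[-13, -48, -4], 0], [[-17, -48, -3], 0]]
```

View pics/wrist6.png

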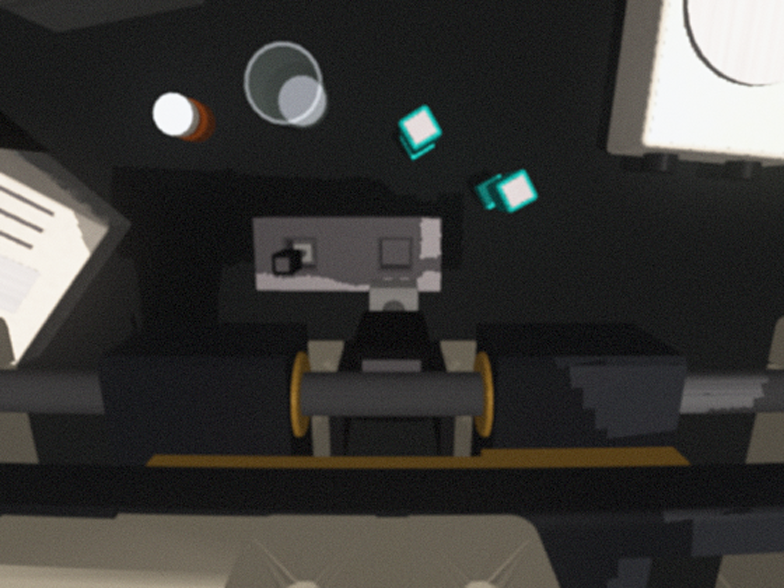

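View pics/side6.png

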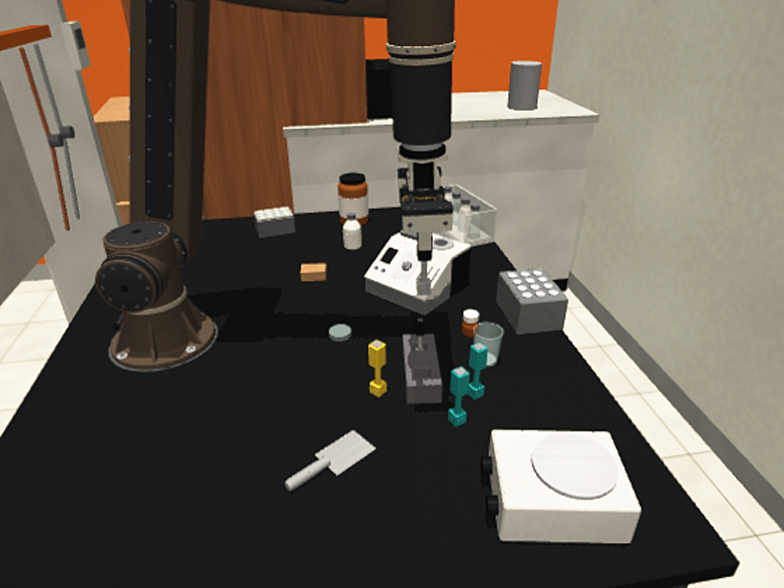

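Call:
step_arm(
  commands=[
    [[19, -41, -12], 0],
    [[17, -42, -12], 0],
    [[14, -44, -12], 0],
    [[11, -45, -12], 0],
    [[7, -46, -12], 0],
    [[5, -47, -13], 0],
    [[1, -47, -12], 0],
    [[-2, -48, -12], 0],
    [[3, -45, -3], 0],
    [[1, -46, -3], 0],
    [[-3, -47, -3], 0],
    [[-7, -48, -3], 0],
    [[-9, -47, -3], 0],
    [[-13, -48, -4], 0],
    [[-17, -48, -3], 0],
  ],
)

```text
time_s: 18.3
tcp_pos: [0.6749, 0.392, 0.447]
eef_rot: [-178.5, -1.8, -7.5]
contact_force: [0.6, 0.5, -1.1]
gripper_width: 0.0256
```

```bash
python3 - <<'E'
from h import *
report()
p,R,_=st()
p,R=arc(46,.84,.44,5,0,p,R)
u=np.array([np.cos(np.radians(46)),np.sin(np.radians(46)),.5])*.05
rows([p+u*(i+1) for i in range(4)],[0]*4,p,R)
E
```

```text
t 18.3 p [0.6749 0.392  0.447 ] az 30.1 r 0.781 tilt 2.30@32.1 yaw -7.5 q [  44.6   29.2   44.4    0.5 -103.    38. ] F [ 0.6  0.5 -1.1] w 0.0256
[[[-18, -41, 2], 0], [[-21, -41, 2], 0], [[-24, -40, 1], 0], [[-27, -38, 2], 0], [[-29, -38, 1], 0]]
[[[30, -41, -23], 0], [[31, -41, -23], 0], [[30, -40, -23], 0], [[31, -41, -23], 0]]
```

Call:
step_arm(
  commands=[
    [[-18, -41, 2], 0],
    [[-21, -41, 2], 0],
    [[-24, -40, 1], 0],
    [[-27, -38, 2], 0],
    [[-29, -38, 1], 0],
    [[30, -41, -23], 0],
    [[31, -41, -23], 0],
    [[30, -40, -23], 0],
    [[31, -41, -23], 0],
  ],
)

```text
time_s: 19.42
tcp_pos: [0.6394, 0.6604, 0.4561]
eef_rot: [-172.9, -7.2, -7.9]
contact_force: [0.2, -0.9, -1.6]
gripper_width: 0.0258
```

```bash
cat >> h.py <<'E'
def push(az,up,mag,n):
    p,R,_=st();u=np.array([np.cos(np.radians(az)),np.sin(np.radians(az)),up]);u*=mag/np.linalg.norm(u)
    d=np.round(R.T@u*1000);print(n,"x",d)
E
python3 - <<'E'
from h import *
report(); push(46,.5,.06,5)
E
```

```text
t 19.425 p [0.6394 0.6604 0.4561] az 45.9 r 0.919 tilt 10.08@37.0 yaw -7.9 q [  59.7   44.5   71.5    4.1 -107.7   24.4] F [ 0.2 -0.9 -1.6] w 0.0258
5 x [ 35. -46. -17.]
```

```bash
python3 - <<'E'
from h import *
push(58,.5,.06,4)
E
```

```text
4 x [ 25. -52. -18.]
```

Call:
step_arm(
  commands=[
    [[25, -52, -18], 0],
    [[25, -52, -18], 0],
    [[25, -52, -18], 0],
    [[25, -52, -18], 0],
  ],
)

```text
time_s: 19.92
tcp_pos: [0.6565, 0.7385, 0.4718]
eef_rot: [-165.4, -13.5, -9.1]
contact_force: [-0.1, -0.7, -0.3]
gripper_width: 0.0254
```

```bash
python3 - <<'E'
from h import *
report()
push(58,.6,.06,4)
push(52,.6,.06,4)
E
```

```text
t 19.925 p [0.6565 0.7385 0.4718] az 48.4 r 0.988 tilt 19.82@39.0 yaw -9.1 q [ 62.7  45.4  71.5   7.9 -97.8  22.3] F [-0.1 -0.7 -0.3] w 0.0254
4 x [ 27. -52. -13.]
4 x [ 31. -50. -12.]
```

```bash
python3 - <<'E'
from h import *
push(75,.6,.06,3)
E
```

```text
3 x [ 12. -57. -15.]
```

Call:
step_arm(
  commands=[
    [[12, -57, -15], 0],
    [[12, -57, -15], 0],
    [[12, -57, -15], 0],
  ],
)

```text
time_s: 20.3
tcp_pos: [0.6343, 0.8115, 0.4973]
eef_rot: [-159.4, -17.7, -10.5]
contact_force: [0.2, 0.8, -2.4]
gripper_width: 0.0257
```

```bash
python3 - <<'E'
from h import *
report()
push(75,.6,.06,3)
push(62,.6,.06,3)
E
```

```text
t 20.3 p [0.6343 0.8115 0.4973] az 52.0 r 1.03 tilt 26.94@40.5 yaw -10.5 q [ 67.1  45.8  71.5  11.7 -91.3  18.4] F [ 0.2  0.8 -2.4] w 0.0257
3 x [ 13. -58.  -8.]
3 x [ 24. -55.  -6.]
```

```bash
python3 - <<'E'
from h import *
push(42,.6,.06,3)
E
```

```text
3 x [ 39. -45.  -4.]
```

Call:
step_arm(
  commands=[
    [[39, -45, -4], 0],
    [[39, -45, -4], 0],
  ],
)

```text
time_s: 20.55
tcp_pos: [0.6698, 0.8276, 0.5119]
eef_rot: [-154.9, -20.6, -11.7]
contact_force: [1.1, 0.7, -1.1]
gripper_width: 0.0258
```

```bash
python3 - <<'E'
from h import *
report()
push(40,.6,.05,3)
E
```

```text
t 20.55 p [0.6698 0.8276 0.5119] az 51.0 r 1.065 tilt 32.02@41.4 yaw -11.7 q [ 66.   46.2  71.6  12.8 -85.9  19.3] F [ 1.1  0.7 -1.1] w 0.0258
3 x [ 34. -37.   1.]
```

```bash
python3 - <<'E'
from h import *
report()
d=np.load("deck.npz");A,n,xa,ya=d["A"],d["n"],d["xa"],d["ya"]
p,R,_=st()
print("phi",np.degrees(np.arctan2(R[:,0]@ya,R[:,0]@xa)))
p,R=line(A+.22*n,15,0,p,R)
E
```

```text
t 20.55 p [0.6698 0.8276 0.5119] az 51.0 r 1.065 tilt 32.02@41.4 yaw -11.7 q [ 66.   46.2  71.6  12.8 -85.9  19.3] F [ 1.1  0.7 -1.1] w 0.0258
phi -48.99249615648038
[[[-4, 56, -9], 0], [[-5, 55, -10], 0], [[-4, 56, -9], 0], [[-5, 55, -9], 0], [[-4, 56, -10], 0], [[-5, 55, -9], 0], [[-4, 56, -9], 0], [[-5, 56, -9], 0], [[-4, 55, -10], 0], [[-5, 56, -9], 0], [[-4, 55, -9], 0], [[-5, 56, -10], 0], [[-4, 56, -9], 0], [[-5, 55, -9], 0], [[-4, 56, -10], 0]]
```

Call:
step_arm(
  commands=[
    [[-4, 56, -9], 0],
    [[-5, 55, -10], 0],
    [[-4, 56, -9], 0],
    [[-5, 55, -9], 0],
    [[-4, 56, -10], 0],
    [[-5, 55, -9], 0],
    [[-4, 56, -9], 0],
    [[-5, 56, -9], 0],
    [[-4, 55, -10], 0],
    [[-5, 56, -9], 0],
    [[-4, 55, -9], 2],
    [[-5, 56, -10], 2],
    [[-4, 56, -9], 2],
    [[-5, 55, -9], 2],
    [[-4, 56, -10], 2],
    [[0, 0, 0], 0],
    [[0, 0, 0], 0],
  ],
)

```text
time_s: 22.68
tcp_pos: [0.5102, 0.0606, 0.2833]
eef_rot: [-151.9, -16.2, -21.4]
contact_force: [0.0, -0.2, -1.6]
gripper_width: 0.0259
```

```bash
python3 - <<'E'
from h import *
import pickle
report()
d=np.load("deck.npz");A,n,xa,ya=d["A"],d["n"],d["xa"],d["ya"]
p,R,_=st()
print("phi",np.degrees(np.arctan2(R[:,0]@ya,R[:,0]@xa)),"TCP in screw frame",[(p-A)@v for v in(xa,ya,n)])
c=cap("wrist");save(c,"wrist7.png",scale=1.4);pickle.dump(c,open("w7.pkl","wb"))
for h in (.0,.015):
    im=rect(c,A+h*n,xa,ya,.03,500);cv2.circle(im,(250,250),3,(255,0,0),-1)
    cv2.imwrite("pics/rect7_%d.png"%(h*1000),im[:,:,::-1])
E
```

```text
t 22.675 p [0.5102 0.0606 0.2833] az 6.8 r 0.514 tilt 32.09@41.1 yaw -21.4 q [ 18.1 -12.5 -26.2 -16.4 -47.4  62.7] F [ 0.  -0.2 -1.6] w 0.0259
phi -59.11715237780062 TCP in screw frame [np.float64(0.016441791662846882), np.float64(0.0320973742857019), np.float64(0.21862575632584408)]
```

View pics/wrist7.png

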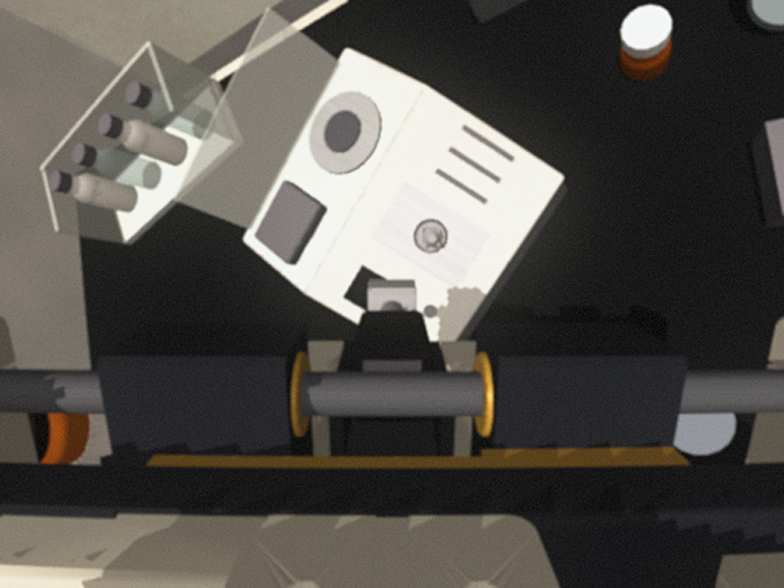

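View pics/rect7_15.png

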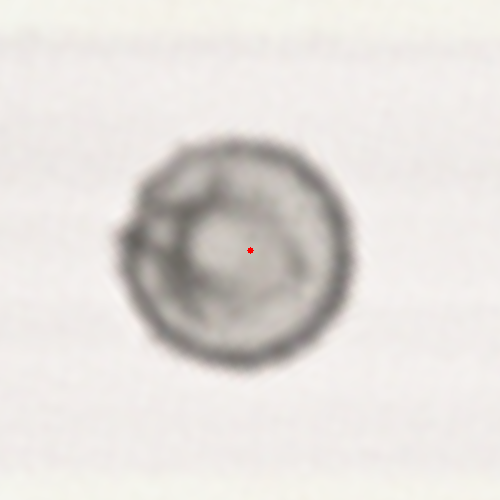

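```bash
python3 - <<'E'
from h import *
import pickle
d=np.load("deck.npz");A,n,xa,ya=d["A"],d["n"],d["xa"],d["ya"]
p,R,_=st()
c=pickle.load(open("w7.pkl","rb"))
Tt=np.array(c["T_tool_cam"]);print(Tt.round(4).tolist())
cc=dict(c);cc["T"]=Tt
def corners(lean):
    # lean about tool y through grasp point (0,0,-.0188)
    M=Ro.from_euler('y',lean,degrees=True).as_matrix();o=[]
    for z in(.071,.095):
        for sx,sy in((1,1),(1,-1),(-1,-1),(-1,1)):
            o.append(M@np.array([sx*.0125,sy*.0125,z])+[0,0,-.0188])
    return np.array(o)
im=c["img"][:,:,::-1].copy();S=6;x0,y0=240,180
crop=cv2.resize(im[y0:y0+80,x0:x0+90],None,fx=S,fy=S,interpolation=cv2.INTER_CUBIC)
for lean,col in((0,(0,0,255)),(2,(0,255,0)),(-2,(255,0,0))):
    q=(proj(cc,corners(lean))-[x0,y0]+.5)*S
    for a in(0,4): cv2.polylines(crop,[q[a:a+4].astype(int)],True,col,1)
cv2.imwrite("pics/sock7.png",crop)
W=cloud(c)
line(A+.125*n,6,0)
E
```

```text
[[0.0007, -0.969, -0.2472, 0.0651], [1.0, 0.001, -0.001, 0.0003], [0.0012, -0.2472, 0.969, -0.1816], [0.0, 0.0, 0.0, 1.0]]
[[[3, 5, 16], 0], [[3, 5, 15], 0], [[3, 6, 16], 0], [[3, 5, 15], 0], [[4, 5, 16], 0], [[3, 5, 16], 0]]
```

View pics/sock7.png

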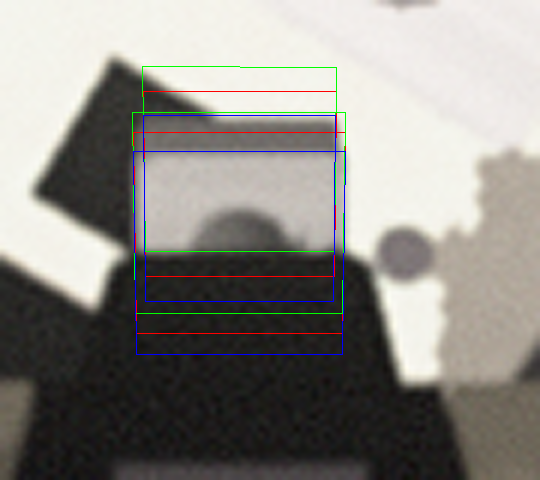

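```bash
cat >> h.py <<'E'
LEAN=np.radians(2.1)
dz=np.array([-np.sin(LEAN),0,np.cos(LEAN)])
mouth=np.array([0,0,-.0188])+.095*dz
def scr():
    d=np.load("deck.npz");return d["A"],d["n"],d["xa"],d["ya"]
def drv(p=None,R=None):
    A,n,xa,ya=scr()
    if p is None:p,R,_=st()
    a=R@dz;g=p+R@[0,0,-.0188];m=p+R@mouth;fr=np.array([xa,ya,n])
    e=fr@(-a);
    x=R[:,0]
    print("driver ax err deg",np.degrees(np.arccos(-a@n)).round(2),"(x,y comp)",np.degrees(e[:2]).round(2),"grip mm",(fr@(g-A)*1000).round(1),"mouth mm",(fr@(m-A)*1000).round(1),"phi",np.degrees(np.arctan2(x@ya,x@xa)).round(1))
def tcp_for(mx,my,mz,R=None):
    A,n,xa,ya=scr()
    if R is None:R=st()[1]
    return A+mx*xa+my*ya+mz*n-R@mouth
E
python3 - <<'E'
from h import *
drv()
for ps in (-59,-20,10): 
    p,R,_=st();R2=R@Ro.from_euler('z',ps+59,degrees=True).as_matrix();drv(p,R2)
line(tcp_for(0,0,.045),6,0)
E
```

```text
driver ax err deg 1.71 (x,y comp) [ 1.03 -1.37] grip mm [ 17.   32.8 237.2] mouth mm [ 15.3  35.1 142.2] phi -59.0
driver ax err deg 1.71 (x,y comp) [ 1.03 -1.37] grip mm [ 17.   32.8 237.2] mouth mm [ 15.3  35.1 142.2] phi -59.0
driver ax err deg 1.69 (x,y comp) [-0.35 -1.65] grip mm [ 17.   32.8 237.2] mouth mm [ 17.5  35.6 142.2] phi -98.0
driver ax err deg 1.82 (x,y comp) [-1.35 -1.23] grip mm [ 17.   32.8 237.2] mouth mm [ 19.2  34.9 142.2] phi -128.0
[[[4, 5, 16], 0], [[3, 5, 16], 0], [[4, 5, 17], 0], [[3, 6, 16], 0], [[4, 5, 16], 0], [[4, 5, 16], 0]]
```

Call:
step_arm(
  commands=[
    [[4, 5, 16], 0],
    [[3, 5, 16], 0],
    [[4, 5, 17], 0],
    [[3, 6, 16], 0],
    [[4, 5, 16], 0],
    [[4, 5, 16], 0],
    [[0, 0, 0], 0],
    [[0, 0, 0], 0],
  ],
)

```text
time_s: 23.72
tcp_pos: [0.5625, 0.0603, 0.1934]
eef_rot: [-151.9, -16.2, -21.3]
contact_force: [-0.8, -0.6, -1.2]
gripper_width: 0.0258
```

```bash
python3 - <<'E'
from h import *
import pickle
report();drv()
A,n,xa,ya=scr()
c=cap("wrist");save(c,"wrist8.png",(200,100,360,220),5);pickle.dump(c,open("w8.pkl","wb"))
for h in (.007,):
    im=rect(c,A+h*n,xa,ya,.03,500);cv2.circle(im,(250,250),3,(255,0,0),-1)
    cv2.imwrite("pics/rect8_%d.png"%(h*1000),im[:,:,::-1])
E
```

```text
t 23.725 p [0.5625 0.0603 0.1934] az 6.1 r 0.566 tilt 32.09@41.2 yaw -21.3 q [ 14.2  -1.6 -26.9 -23.2 -37.7  73.6] F [-0.8 -0.6 -1.2] w 0.0258
driver ax err deg 1.71 (x,y comp) [ 1.03 -1.37] grip mm [  1.6  -3.  140.7] mouth mm [-0.1 -0.7 45.7] phi -59.1
```

View pics/wrist8.png

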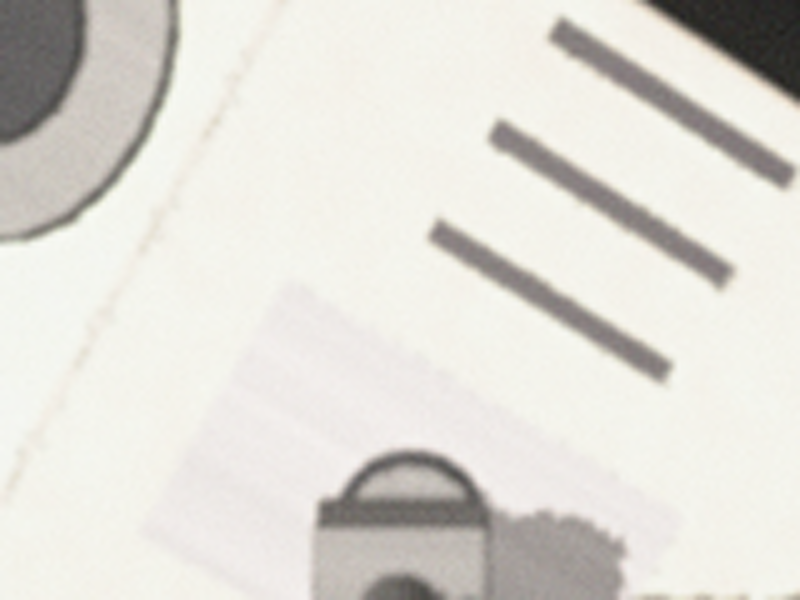

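View pics/rect8_7.png

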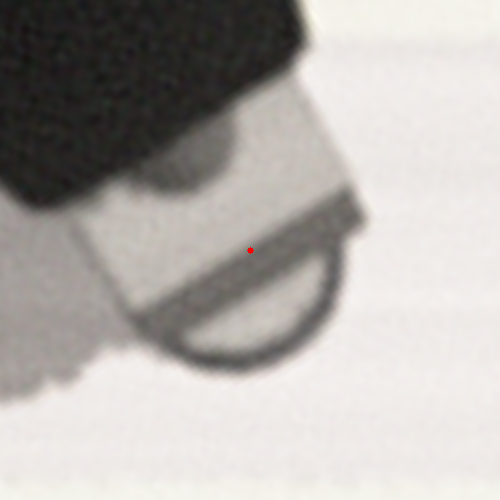

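```bash
python3 - <<'E'
from h import *
import pickle
from scipy.optimize import least_squares
A,n,xa,ya=scr()
for f,angs in(("w7",np.arange(0,360,4)),("w8",list(range(-80,20,3)))):
    c=pickle.load(open(f+".pkl","rb"))
    cp=c["T"][:3,3]-A;print(f,"cam in screw frame",(np.array([xa,ya,n])@cp*1000).round(0))
    for h in(.0,.007):
        im=cv2.cvtColor(rect(c,A+h*n,xa,ya,.03,600),cv2.COLOR_RGB2GRAY).astype(float);im=cv2.GaussianBlur(im,(0,0),4)
        c0=np.array([288,303.]);pts=[]
        for it in range(3):
            pts=[]
            for a in angs:
                a=np.radians(a);rr=np.arange(90,170);P=c0+np.outer(rr,[np.cos(a),-np.sin(a)])
                v=im[P[:,1].astype(int),P[:,0].astype(int)];g=np.diff(v);k=g.argmax()
                if g[k]>1:pts.append(P[k])
            pts=np.array(pts)
            s=least_squares(lambda q:np.hypot(*(pts-q[:2]).T)-q[2],[*c0,130],loss='soft_l1',f_scale=3);c0=s.x[:2]
        print(h,"centre mm",((c0-300)/10*[1,-1]).round(2),"R mm",(s.x[2]/10).round(2),len(pts))
E
```

```text
w7 cam in screw frame [ 49. -22. 401.]
0.0 centre mm [-3.43  0.4 ] R mm 14.41 90
0.007 centre mm [-2.53  0.01] R mm 14.18 90
w8 cam in screw frame [ 35. -58. 304.]
0.0 centre mm [-2.56 -0.73] R mm 12.7 33
0.007 centre mm [-10.27  14.97] R mm 8.8 34
```

```bash
python3 - <<'E'
from h import *
import pickle
d=dict(np.load("deck.npz"));d["A"]=d["A"]-.0022*d["xa"]-.0002*d["ya"];np.savez("deck.npz",**d)
A,n,xa,ya=scr()
o=[]
for f,h in(("w7",.015),("w4",.015)):
    c=pickle.load(open(f+".pkl","rb"))
    im=rect(c,A+h*n,xa,ya,.016,400).copy()
    im=cv2.normalize(im.astype(float),None,0,255,cv2.NORM_MINMAX).astype(np.uint8)
    for ang,col in((31,(255,0,0)),):
        b=cv2.boxPoints(((200,200),(175,175),-ang));cv2.polylines(im,[b.astype(int)],True,col,1)
    o.append(im)
cv2.imwrite("pics/heads.png",np.hstack(o)[:,:,::-1])
drv()
E
```

```text
driver ax err deg 1.68 (x,y comp) [ 0.99 -1.36] grip mm [  4.   -2.7 141. ] mouth mm [ 2.4 -0.5 46. ] phi -59.1
```

View pics/heads.png

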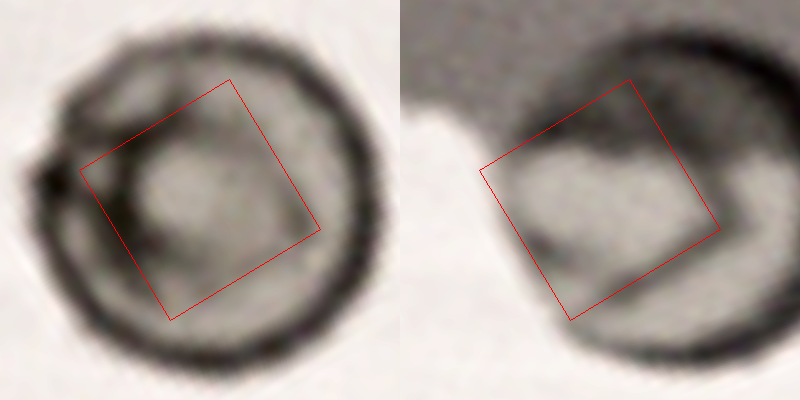

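```bash
python3 - <<'E'
from h import *
p,R=line(tcp_for(0,0,.024),4)
p,R=line(tcp_for(0,0,.010),4,0,p,R)
E
```

```text
[[[-0, 0, 6], 0], [[-1, 1, 5], 0], [[-0, 0, 6], 0], [[-1, 1, 5], 0]]
[[[0, -0, 4], 0], [[0, -0, 3], 0], [[0, -0, 4], 0], [[0, -0, 3], 0]]
```

Call:
step_arm(
  commands=[
    [[0, 0, 6], 0],
    [[-1, 1, 5], 0],
    [[0, 0, 6], 0],
    [[-1, 1, 5], 0],
    [[0, 0, 4], 0],
    [[0, 0, 3], 0],
    [[0, 0, 4], 0],
    [[0, 0, 3], 0],
    [[0, 0, 0], 0],
  ],
)

```text
time_s: 24.9
tcp_pos: [0.5745, 0.0721, 0.1609]
eef_rot: [-151.9, -16.1, -21.3]
contact_force: [-0.9, -0.2, -1.2]
gripper_width: 0.0255
```

```bash
python3 - <<'E'
from h import *
report();drv()
c=cap("wrist");save(c,"wrist9.png",(200,140,360,240),5)
c=cap("side");save(c,"side9.png",(250,120,350,220),6)
report()
E
```

```text
t 24.9 p [0.5745 0.0721 0.1609] az 7.1 r 0.579 tilt 32.06@41.2 yaw -21.3 q [ 15.1   1.8 -27.8 -25.  -33.6  75.3] F [-0.9 -0.2 -1.2] w 0.0255
driver ax err deg 1.75 (x,y comp) [ 1.05 -1.4 ] grip mm [  0.7  -2.1 104.3] mouth mm [-1.   0.2  9.3] phi -59.1
t 25.0 p [0.5746 0.072  0.1612] az 7.1 r 0.579 tilt 32.08@41.2 yaw -21.3 q [ 15.1   1.8 -27.8 -24.9 -33.6  75.3] F [-0.2  0.6 -1.7] w 0.0256
```

View pics/wrist9.png

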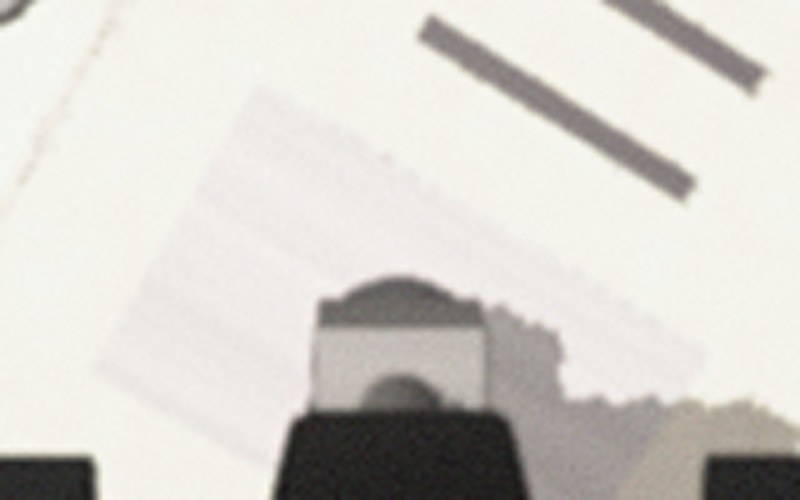

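View pics/side9.png

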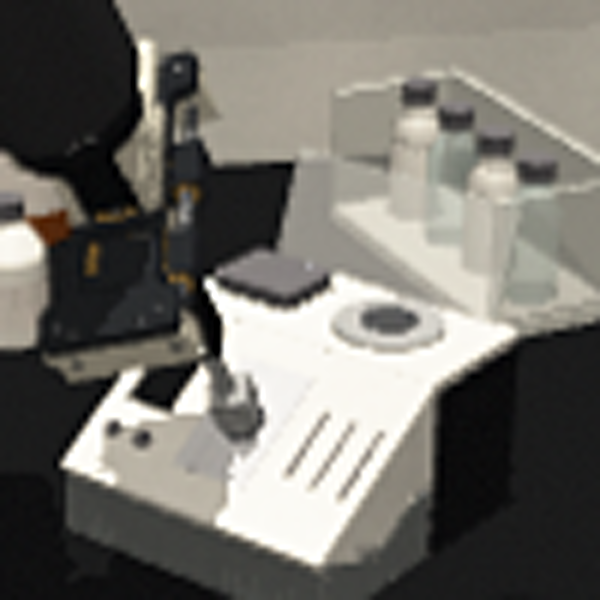

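Call:
step_arm(
  commands=[
    [[0, 0, 1], 0],
    [[0, 0, 1], 0],
    [[0, 0, 1], 0],
    [[0, 0, 0], 0],
  ],
)

```text
time_s: 25.5
tcp_pos: [0.5757, 0.073, 0.1585]
eef_rot: [-151.9, -16.1, -21.3]
contact_force: [-0.7, -0.4, -1.5]
gripper_width: 0.0256
```

```bash
python3 - <<'E'
from h import *
report();drv()
E
```

```text
t 25.5 p [0.5757 0.073  0.1585] az 7.2 r 0.58 tilt 32.07@41.2 yaw -21.3 q [ 15.2   2.1 -27.8 -25.1 -33.3  75.5] F [-0.7 -0.4 -1.5] w 0.0256
driver ax err deg 1.74 (x,y comp) [ 1.04 -1.39] grip mm [  0.8  -2.2 101.4] mouth mm [-0.9  0.2  6.5] phi -59.1
```

Call:
step_arm(
  commands=[
    [[0, 0, 1], 0],
    [[0, 0, 1], 0],
    [[0, 0, 0], 0],
  ],
)

```text
time_s: 25.88
tcp_pos: [0.5765, 0.0734, 0.1577]
eef_rot: [-151.9, -16.2, -21.3]
contact_force: [-6.4, -3.3, 6.5]
gripper_width: 0.0258
```

```bash
python3 - <<'E'
from h import *
report();drv()
E
```

```text
t 25.875 p [0.5765 0.0734 0.1577] az 7.3 r 0.581 tilt 32.10@41.1 yaw -21.3 q [ 15.2   2.2 -27.8 -25.2 -33.2  75.6] F [-6.4 -3.3  6.5] w 0.0258
driver ax err deg 1.7 (x,y comp) [ 1.01 -1.36] grip mm [  1.1  -2.4 100.3] mouth mm [-0.6 -0.2  5.3] phi -59.0
```

```bash
python3 - <<'E'
from h import *
p,R,_=st();N=10;ps=[];tw=[]
R0=R.copy()
for i in range(17):
    t=5*(i+1)
    # row: shift first then turn; position command reached at end together w/ turn
    R2=R0@Ro.from_euler('z',t,degrees=True).as_matrix()
    mz=.005-max(0,t-12)*3.33e-3*np.pi/180
    ps.append(tcp_for(-.0003,0,mz,R2));tw.append(5)
rows(ps,tw,p,R,1)
E
```

```text
[[[-0, -0, 0.3], 5], [[-0, 0.3, -0], 5], [[-0, 0.3, 0.2], 5], [[-0.1, 0.3, 0.3], 5], [[0, 0.3, 0.3], 5], [[-0, 0.3, 0.2], 5], [[-0, 0.3, 0.3], 5], [[-0, 0.3, 0.3], 5], [[-0.1, 0.3, 0.3], 5], [[0, 0.3, 0.3], 5], [[0, 0.3, 0.3], 5], [[0, 0.3, 0.3], 5], [[-0, 0.3, 0.3], 5], [[-0, 0.3, 0.3], 5], [[-0, 0.3, 0.3], 5], [[-0.1, 0.3, 0.3], 5], [[0, 0.3, 0.2], 5]]
```

Call:
step_arm(
  commands=[
    [[0, 0, 0.2], 5],
    [[0, 0.3, 0], 5],
    [[0, 0.3, 0.2], 5],
    [[0, 0.3, 0.3], 5],
    [[0, 0.3, 0.3], 5],
    [[0, 0.3, 0.3], 5],
  ],
)

```text
time_s: 26.62
tcp_pos: [0.5761, 0.0728, 0.1563]
eef_rot: [-147.9, -0.8, -47.5]
contact_force: [-10.2, -2.3, 12.0]
gripper_width: 0.0257
```

```bash
python3 - <<'E'
from h import *
report();drv();s=st()[2];A,n,_,_=scr();print("moment about n",s["moment"]@n,s["moment"])
E
```

```text
t 26.625 p [0.5761 0.0728 0.1563] az 7.2 r 0.581 tilt 32.11@41.2 yaw -47.5 q [ 15.1   2.3 -27.8 -25.4 -33.1  45.8] F [-10.2  -2.3  12. ] w 0.0257
driver ax err deg 1.68 (x,y comp) [-0.04 -1.68] grip mm [-0.3 -2.6 99.4] mouth mm [-0.2  0.2  4.5] phi -89.2
moment about n 0.0681897678269961 [-0.84008063  3.01314061  0.95052799]
```

Call:
step_arm(
  commands=[
    [[0, 0.3, 0.3], 5],
    [[0, 0.3, 0.3], 5],
    [[0, 0.3, 0.3], 5],
    [[0, 0.3, 0.3], 5],
    [[0, 0.3, 0.3], 5],
    [[0, 0.3, 0.3], 5],
    [[0, 0.3, 0.3], 5],
    [[0, 0.3, 0.3], 5],
  ],
)

```text
time_s: 27.62
tcp_pos: [0.5756, 0.0731, 0.1534]
eef_rot: [-153.8, 19.3, -82.8]
contact_force: [-9.9, -2.8, 13.9]
gripper_width: 0.0257
```

```bash
python3 - <<'E'
from h import *
report();drv();s=st()[2];A,n,_,_=scr();print("moment about n",s["moment"]@n,s["moment"])
E
```

```text
t 27.625 p [0.5756 0.0731 0.1534] az 7.2 r 0.58 tilt 32.15@41.2 yaw -82.8 q [ 15.1   2.4 -28.  -25.7 -32.7   6.1] F [-9.9 -2.8 13.9] w 0.0257
driver ax err deg 1.88 (x,y comp) [-1.45 -1.2 ] grip mm [-2.  -2.  97.1] mouth mm [ 0.4 -0.   2.2] phi -129.1
moment about n 0.13418282130642684 [-0.22730817  2.78442071  1.21766716]
```

Call:
step_arm(
  commands=[
    [[0, 0.3, 0.3], 5],
    [[0, 0.3, 0.3], 5],
    [[0, 0.3, 0.1], 4],
  ],
)

```text
time_s: 28.0
tcp_pos: [0.5753, 0.0736, 0.1526]
eef_rot: [-159.0, 25.0, -96.6]
contact_force: [-8.8, -2.2, 11.1]
gripper_width: 0.0256
```

```bash
python3 - <<'E'
from h import *
report();drv();s=st()[2];A,n,_,_=scr();print("moment about n",s["moment"]@n,s["moment"])
E
```

```text
t 28.0 p [0.5753 0.0736 0.1526] az 7.3 r 0.58 tilt 32.18@41.1 yaw -96.6 q [ 15.1   2.5 -28.1 -25.7 -32.6  -7.9] F [-8.8 -2.2 11.1] w 0.0256
driver ax err deg 2.0 (x,y comp) [-1.83 -0.81] grip mm [-2.3 -1.5 96.4] mouth mm [ 0.7 -0.1  1.4] phi -143.1
moment about n 0.15618144828578087 [-0.19776954  2.39986912  1.09644352]
```

Call:
step_arm(
  commands=[
    [[0, 0.2, 0], 4],
    [[0, 0.2, 0], 4],
    [[0, 0, 0], 0],
  ],
)

```text
time_s: 28.38
tcp_pos: [0.5751, 0.0738, 0.1524]
eef_rot: [-162.7, 27.6, -104.9]
contact_force: [-6.8, -1.5, 9.7]
gripper_width: 0.0258
```

```bash
python3 - <<'E'
from h import *
report();drv();s=st()[2];A,n,_,_=scr();print("moment about n",s["moment"]@n,s["moment"],s["joint_torque"].round(2))
E
```

```text
t 28.375 p [0.5751 0.0738 0.1524] az 7.3 r 0.58 tilt 32.19@41.1 yaw -104.9 q [ 15.2   2.5 -28.2 -25.7 -32.5 -15.8] F [-6.8 -1.5  9.7] w 0.0258
driver ax err deg 2.07 (x,y comp) [-1.99 -0.57] grip mm [-2.4 -1.2 96.2] mouth mm [ 0.9 -0.2  1.3] phi -151.0
moment about n 0.14137624312565225 [-0.18714797  2.18638601  0.99459014] [  0.07 -24.73  25.73   4.73   2.37  -0.58]
```

Call:
step_arm(
  commands=[
    [[0, 0.2, 0.2], 4],
    [[0, 0.2, 0.1], 4],
    [[0, 0, 0], 0],
  ],
)

```text
time_s: 28.75
tcp_pos: [0.5749, 0.074, 0.1523]
eef_rot: [-166.9, 29.7, -113.7]
contact_force: [-8.6, -1.7, 12.3]
gripper_width: 0.0254
```

```bash
python3 - <<'E'
from h import *
report();drv();s=st()[2];A,n,_,_=scr();print("moment about n",s["moment"]@n,s["moment"],s["joint_torque"].round(2))
E
```

```text
t 28.75 p [0.5749 0.074  0.1523] az 7.3 r 0.58 tilt 32.20@41.1 yaw -113.7 q [ 15.2   2.4 -28.2 -25.7 -32.5 -23.8] F [-8.6 -1.7 12.3] w 0.0254
driver ax err deg 2.15 (x,y comp) [-2.13 -0.29] grip mm [-2.5 -0.9 96.1] mouth mm [ 1.1 -0.4  1.2] phi -159.0
moment about n 0.10369918830665528 [-0.11088487  2.33270978  1.04684449] [  0.41 -23.58  25.52   4.52   2.49  -0.59]
```

```bash
python3 - <<'E'
from h import *
import pickle
c=cap("wrist");save(c,"wrist10.png",(190,130,370,310),4);pickle.dump(c,open("w10.pkl","wb"))
c=cap("side");save(c,"side10.png",(240,110,350,220),6)
E
```

```text
(no output)
```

View pics/wrist10.png

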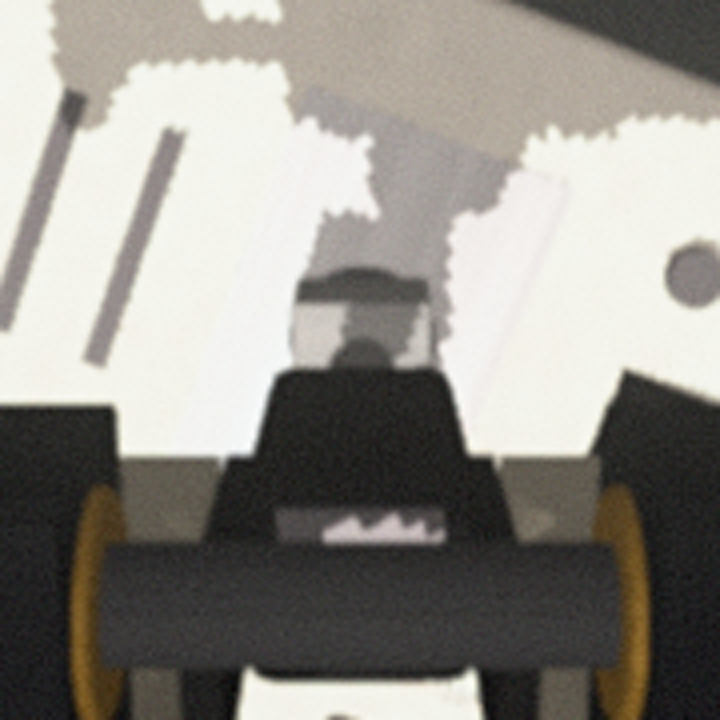

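View pics/side10.png

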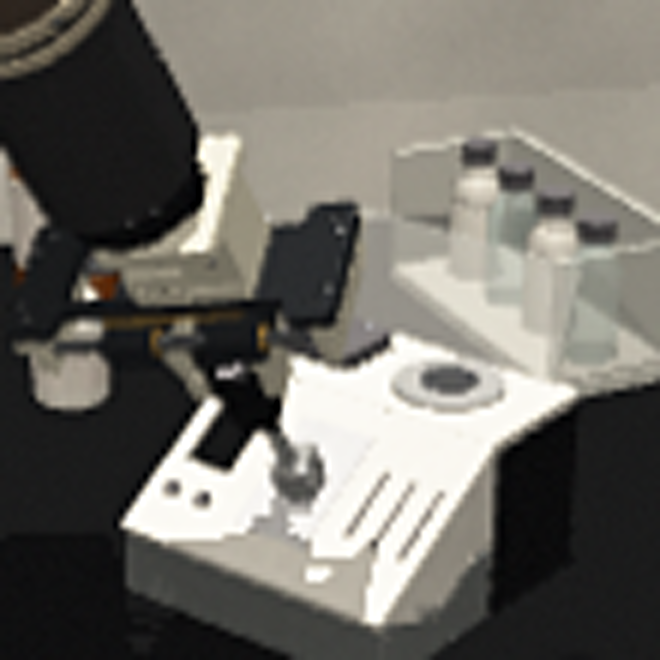

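Call:
step_arm(
  commands=[
    [[0, 0.2, 0], 4],
    [[0, 0.2, 0], 4],
    [[0, 0, 0], 0],
  ],
)

```text
time_s: 29.22
tcp_pos: [0.5747, 0.0742, 0.1524]
eef_rot: [-171.5, 31.2, -122.8]
contact_force: [-8.3, -2.3, 12.3]
gripper_width: 0.0257
```

```bash
python3 - <<'E'
from h import *
report();drv();s=st()[2];A,n,_,_=scr();print("moment about n",s["moment"]@n,s["moment"],s["joint_torque"].round(2))
E
```

```text
t 29.225 p [0.5747 0.0742 0.1524] az 7.4 r 0.579 tilt 32.22@41.1 yaw -122.8 q [ 15.2   2.4 -28.3 -25.7 -32.4 -31.9] F [-8.3 -2.3 12.3] w 0.0257
driver ax err deg 2.23 (x,y comp) [-2.23 -0.  ] grip mm [-2.5 -0.6 96.2] mouth mm [ 1.2 -0.6  1.2] phi -167.1
moment about n -0.09667309942544511 [-0.04952751  2.36398309  0.85211263] [  0.76 -23.46  25.39   4.67   2.38  -0.32]
```

```bash
python3 - <<'E'
from h import *
import pickle
c=cap("wrist");pickle.dump(c,open("w11.pkl","wb"))
o=[]
for f in("w7","w10","w11"):
    c=pickle.load(open(f+".pkl","rb"))
    o.append(cv2.resize(c["img"][170:280,230:330,::-1],None,fx=2.6,fy=2.6,interpolation=cv2.INTER_CUBIC))
cv2.imwrite("pics/cmp.png",np.hstack(o))
A,n,_,_=scr()
for i in range(3):
    cap("top");s=r.get_state();print(s["moment"]@n,s["contact_force"],s["joints"][5])
E
```

```text
-0.08824761602263315 [-8.38537992 -2.94399111 12.95055021] -31.851909597296668
-0.1317228153502697 [-8.24072153 -3.0079516  11.94317768] -31.84958760999023
-0.09317973794867203 [-7.70201473 -3.0868093  13.17991556] -31.849488837758766
```

View pics/cmp.png

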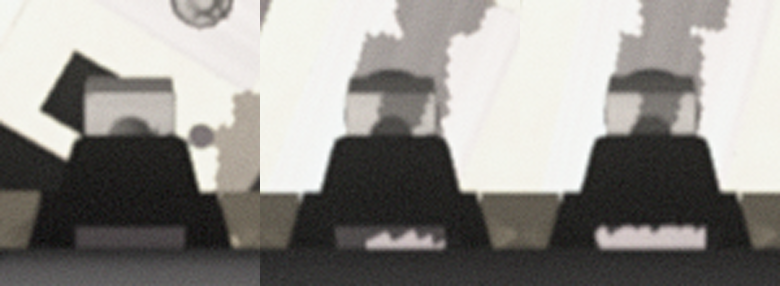

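Call:
step_arm(
  commands=[
    [[0, 0, -4], 0],
    [[0, 0, -10], 0],
    [[0, 0, -20], 0],
    [[0, 0, -25], 0],
    [[-20, 0, -10], 0],
    [[-20, 0, 0], 0],
    [[0, 0, 0], 0],
    [[0, 0, 0], 0],
  ],
)

```text
time_s: 30.42
tcp_pos: [0.5644, 0.0786, 0.2287]
eef_rot: [-171.7, 31.0, -122.9]
contact_force: [0.0, 0.1, -1.3]
gripper_width: 0.0259
```

```bash
python3 - <<'E'
from h import *
import pickle
report();drv()
A,n,xa,ya=scr()
c=cap("wrist");save(c,"wrist12.png",(150,60,400,250),3.2);pickle.dump(c,open("w12.pkl","wb"))
im=rect(c,A+.011*n,xa,ya,.016,500)
b=cv2.boxPoints(((250,250),(219,219),-52));cv2.polylines(im,[b.astype(int)],True,(255,0,0),1)
cv2.imwrite("pics/rect12.png",im[:,:,::-1])
im=rect(c,A+.015*n,xa,ya,.016,500)
cv2.imwrite("pics/rect12b.png",im[:,:,::-1])
E
```

```text
t 30.425 p [0.5644 0.0786 0.2287] az 7.9 r 0.57 tilt 32.02@41.3 yaw -122.9 q [ 17.6  -3.9 -25.5 -19.3 -40.1 -41.1] F [ 0.   0.1 -1.3] w 0.0259
driver ax err deg 2.04 (x,y comp) [-2.04 -0.1 ] grip mm [ 34.1   9.6 163.3] mouth mm [37.4  9.7 68.4] phi -167.1
```

View pics/wrist12.png

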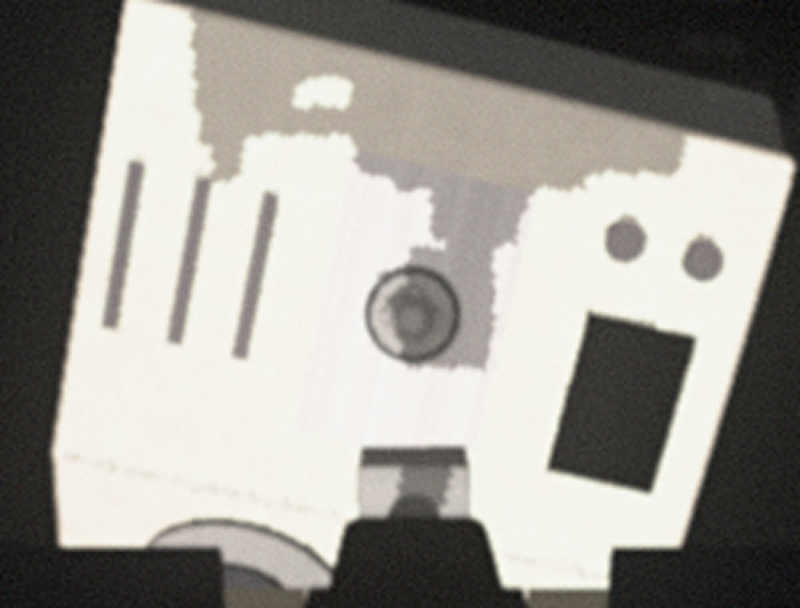

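View pics/rect12.png

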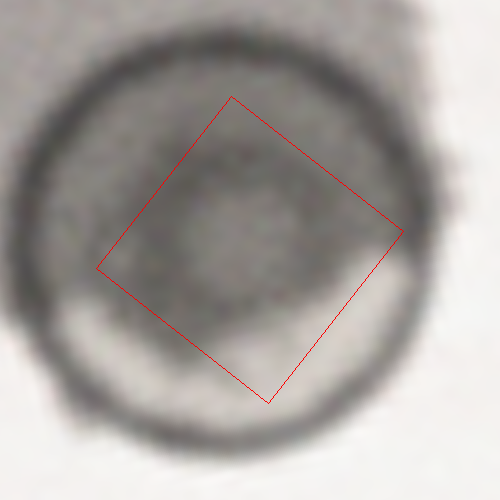

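```bash
python3 - <<'E'
from h import *
import pickle
A,n,xa,ya=scr()
for f in("w4","w7","w12"):
    c=pickle.load(open(f+".pkl","rb"));W=cloud(c)
    D=W-A;H=D@n;X=D@xa;Y=D@ya;rr=np.hypot(X,Y)
    ring=(rr>.018)&(rr<.03)&(abs(H)<.012);h0=np.nanmedian(H[ring])
    tip=(rr<.004)&(abs(H)<.04)
    fl=(rr>.0105)&(rr<.0118)&(abs(H)<.04)
    print(f,"deck",h0.round(4),"tip",(np.nanmedian(H[tip])-h0).round(4),"flange",(np.nanmedian(H[fl])-h0).round(4),tip.sum())
c=pickle.load(open("w12.pkl","rb"))
o=[]
for h in(.011,.016):
    im=cv2.cvtColor(rect(c,A+h*n,xa,ya,.016,400),cv2.COLOR_RGB2GRAY)
    im=cv2.createCLAHE(4,(3,3)).apply(im);o.append(im)
cv2.imwrite("pics/rect12c.png",np.hstack(o))
E
```

```text
w4 deck 0.0003 tip 0.019 flange 0.0058 62
w7 deck 0.0005 tip 0.019 flange 0.0062 41
w12 deck 0.0006 tip 0.0155 flange 0.0023 58
```

View pics/rect12c.png

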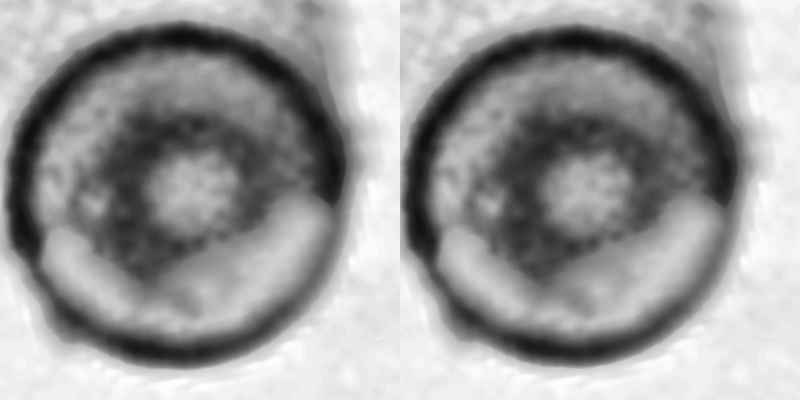

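```bash
python3 - <<'E'
from h import *
p,R,_=st();R0=R.copy()
ps=[];tw=[]
R2=R0@Ro.from_euler('z',-39,degrees=True).as_matrix()
g=tcp_for(0.0004,0,.030,R2)
for i in range(6):
    ps.append(p+(g-p)*(i+1)/6);tw.append(-6.5)
p,R=rows(ps,tw,p,R)
p,R=line(tcp_for(.0004,0,.010,R2),4,0,p,R)
E
```

```text
[[[6, -1, 6], -6.5], [[6, 1, 7], -6.5], [[7, 1, 6], -6.5], [[6, 1, 7], -6.5], [[5, 2, 6], -6.5], [[6, 3, 6], -6.5]]
[[[-0, 0, 5], 0], [[-0, 0, 5], 0], [[-0, 0, 5], 0], [[-0, 0, 5], 0]]
```

Call:
step_arm(
  commands=[
    [[6, -1, 6], -6.5],
    [[6, 1, 7], -6.5],
    [[7, 1, 6], -6.5],
    [[6, 1, 7], -6.5],
    [[5, 2, 6], -6.5],
    [[6, 3, 6], -6.5],
    [[0, 0, 5], 0],
    [[0, 0, 0], 0],
  ],
)

```text
time_s: 31.48
tcp_pos: [0.5676, 0.0648, 0.1737]
eef_rot: [-153.6, 18.9, -81.9]
contact_force: [-0.4, -0.1, -0.9]
gripper_width: 0.0257
```

```bash
python3 - <<'E'
from h import *
report();drv()
line(tcp_for(.0004,0,.010),4)
E
```

```text
t 31.475 p [0.5676 0.0648 0.1737] az 6.5 r 0.571 tilt 32.03@41.2 yaw -81.9 q [ 14.5   0.3 -27.6 -24.3 -35.4   5.8] F [-0.4 -0.1 -0.9] w 0.0257
driver ax err deg 1.8 (x,y comp) [-1.29 -1.25] grip mm [ -0.9  -2.8 120.4] mouth mm [ 1.2 -0.8 25.5] phi -128.2
[[[-0, 0, 4], 0], [[-0, 1, 4], 0], [[-0, -0, 4], 0], [[-0, 0, 3], 0]]
```

Call:
step_arm(
  commands=[
    [[0, 0, 4], 0],
    [[0, 1, 4], 0],
    [[0, 0, 4], 0],
    [[0, 0, 3], 0],
    [[0, 0, 2], 0],
    [[0, 0, 2], 0],
    [[0, 0, 0], 0],
  ],
)

```text
time_s: 32.35
tcp_pos: [0.5744, 0.0716, 0.1576]
eef_rot: [-153.5, 18.8, -81.7]
contact_force: [-0.1, -0.9, -2.3]
gripper_width: 0.0259
```

```bash
python3 - <<'E'
from h import *
report();drv();s=st()[2];A,n,_,_=scr();print("moment about n",s["moment"]@n,s["joint_torque"].round(2))
E
```

```text
t 32.35 p [0.5744 0.0716 0.1576] az 7.1 r 0.579 tilt 32.07@41.2 yaw -81.7 q [ 15.    2.  -27.9 -25.3 -33.3   6.8] F [-0.1 -0.9 -2.3] w 0.0259
driver ax err deg 1.82 (x,y comp) [-1.33 -1.24] grip mm [ -1.3  -2.3 101.7] mouth mm [ 0.9 -0.3  6.7] phi -128.1
moment about n -0.06919601560022397 [ 3.000e-02 -3.065e+01  2.782e+01  5.220e+00  1.570e+00  6.000e-02]
```

Call:
step_arm(
  commands=[
    [[0, 0, 2], 0],
    [[0, 0, 2], 0],
    [[0, 0, 1], 0],
    [[0, 0, 0.6], 0],
    [[0, 0, 0], 0],
  ],
)

```text
time_s: 32.98
tcp_pos: [0.5765, 0.0735, 0.1534]
eef_rot: [-153.5, 18.8, -81.7]
contact_force: [-4.0, -2.7, 4.6]
gripper_width: 0.0259
```

```bash
python3 - <<'E'
from h import *
report();drv();s=st()[2];A,n,_,_=scr();print("moment about n",s["moment"]@n,s["joint_torque"].round(2))
E
```

```text
t 32.975 p [0.5765 0.0735 0.1534] az 7.3 r 0.581 tilt 32.09@41.2 yaw -81.7 q [ 15.1   2.6 -27.9 -25.6 -32.8   7.1] F [-4.  -2.7  4.6] w 0.0259
driver ax err deg 1.83 (x,y comp) [-1.35 -1.23] grip mm [-1.2 -2.4 96.5] mouth mm [ 1.  -0.4  1.6] phi -128.1
moment about n -0.04491191891136905 [  0.82 -28.57  27.66   4.78   2.17   0.05]
```

Call:
step_arm(
  commands=[
    [[0, 0.2, 0], 4],
    [[0, 0.2, 0], 4],
    [[0, 0.2, 0], 4],
  ],
)

```text
time_s: 33.35
tcp_pos: [0.5754, 0.0735, 0.1528]
eef_rot: [-157.9, 23.8, -93.6]
contact_force: [-5.8, -1.8, 4.7]
gripper_width: 0.0259
```

```bash
python3 - <<'E'
from h import *
report();drv();s=st()[2];A,n,_,_=scr();print("moment about n",s["moment"]@n,s["joint_torque"].round(2))
E
```

```text
t 33.35 p [0.5754 0.0735 0.1528] az 7.3 r 0.58 tilt 32.04@41.3 yaw -93.6 q [ 15.1   2.5 -28.  -25.6 -32.8  -5.1] F [-5.8 -1.8  4.7] w 0.0259
driver ax err deg 1.88 (x,y comp) [-1.61 -0.96] grip mm [-2.2 -1.7 96.5] mouth mm [ 0.5 -0.1  1.5] phi -140.2
moment about n 0.0833383097077819 [  0.5  -28.13  28.34   4.8    2.81   0.83]
```

Call:
step_arm(
  commands=[
    [[0, 0.2, 0], 4],
    [[0, 0.2, 0], 4],
  ],
)

```text
time_s: 33.6
tcp_pos: [0.5749, 0.0739, 0.1527]
eef_rot: [-161.5, 26.6, -101.9]
contact_force: [-6.8, -0.5, 5.9]
gripper_width: 0.0254
```

```bash
python3 - <<'E'
from h import *
report();drv();s=st()[2];A,n,_,_=scr();print("moment about n",s["moment"]@n,s["joint_torque"].round(2))
E
```

```text
t 33.6 p [0.5749 0.0739 0.1527] az 7.3 r 0.58 tilt 32.04@41.3 yaw -101.9 q [ 15.2   2.5 -28.1 -25.6 -32.7 -13.1] F [-6.8 -0.5  5.9] w 0.0254
driver ax err deg 1.94 (x,y comp) [-1.79 -0.75] grip mm [-2.4 -1.  96.5] mouth mm [0.6 0.2 1.5] phi -148.2
moment about n 0.17948395401042097 [ -0.33 -27.58  28.14   5.1    3.05   0.75]
```

Call:
step_arm(
  commands=[
    [[0, 0.2, 0], 4],
    [[0, 0.2, 0.2], 4],
    [[0, 0.2, 0.2], 4],
    [[0, 0.2, 0.2], 4],
    [[0, 0, 0], 0],
  ],
  grip_force=60,
)

```text
time_s: 34.22
tcp_pos: [0.5746, 0.0745, 0.1526]
eef_rot: [-169.9, 30.6, -119.5]
contact_force: [-8.7, -2.1, 9.8]
gripper_width: 0.0253
```

```bash
python3 - <<'E'
from h import *
import pickle
report();drv();s=st()[2];A,n,_,_=scr();print("moment about n",s["moment"]@n,s["joint_torque"].round(2))
c=cap("wrist");save(c,"wrist13.png",(190,150,370,270),4.4);pickle.dump(c,open("w13.pkl","wb"))
E
```

```text
t 34.225 p [0.5746 0.0745 0.1526] az 7.4 r 0.579 tilt 32.08@41.3 yaw -119.5 q [ 15.3   2.4 -28.2 -25.6 -32.6 -29.1] F [-8.7 -2.1  9.8] w 0.0253
driver ax err deg 2.08 (x,y comp) [-2.07 -0.21] grip mm [-2.2 -0.4 96.3] mouth mm [ 1.2 -0.1  1.4] phi -164.1
moment about n -0.04729666076115537 [  0.38 -25.29  27.56   5.02   3.29  -0.36]
```

View pics/wrist13.png

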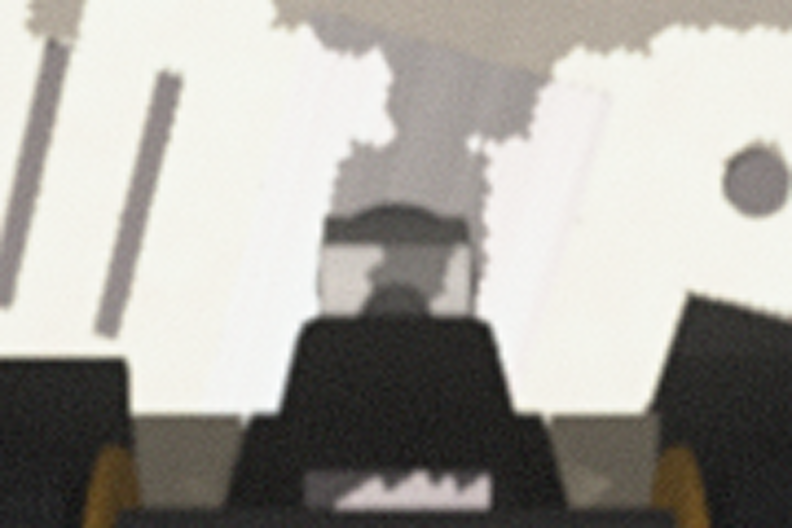

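Call:
step_arm(
  commands=[
    [[0, 0, -3], 0],
    [[0, 0, -6], 0],
    [[0, 0, -12], 0],
    [[0, 0, -25], 0],
    [[0, 0, -40], 0],
    [[0, 0, 0], 0],
    [[0, 0, 0], 0],
  ],
)

```text
time_s: 35.15
tcp_pos: [0.5408, 0.0441, 0.2251]
eef_rot: [-169.8, 30.6, -119.4]
contact_force: [0.5, 0.3, -1.5]
gripper_width: 0.0255
```

```bash
python3 - <<'E'
from h import *
report();drv()
A,n,xa,ya=scr()
p,R,_=st();g=A+.0164*xa+.0321*ya+.2186*n-.0022*xa
# same view as w7: phi -59 -> twist -105
rows([p+(g-p)*(i+1)/11 for i in range(11)],[-9.6]*11,p,R)
E
```

```text
t 35.15 p [0.5408 0.0441 0.2251] az 4.7 r 0.543 tilt 32.13@41.1 yaw -119.4 q [ 12.7  -5.5 -26.4 -22.1 -42.3 -32.1] F [ 0.5  0.3 -1.5] w 0.0255
driver ax err deg 2.12 (x,y comp) [-2.12 -0.14] grip mm [ -2.3  -0.3 181.9] mouth mm [ 1.2 -0.1 86.9] phi -164.1
[[[-2, 2, -5], -9.6], [[-3, 2, -5], -9.6], [[-3, 2, -5], -9.6], [[-3, 1, -5], -9.6], [[-3, 0, -5], -9.6], [[-4, 0, -5], -9.6], [[-3, -0, -5], -9.6], [[-3, -1, -6], -9.6], [[-3, -2, -5], -9.6], [[-2, -2, -5], -9.6], [[-2, -3, -5], -9.6]]
```

Call:
step_arm(
  commands=[
    [[-2, 2, -5], -9.6],
    [[-3, 2, -5], -9.6],
    [[-3, 2, -5], -9.6],
    [[-3, 1, -5], -9.6],
    [[-3, 0, -5], -9.6],
    [[-4, 0, -5], -9.6],
    [[-3, 0, -5], -9.6],
    [[-3, -1, -6], -9.6],
    [[-3, -2, -5], -9.6],
    [[-2, -2, -5], -9.6],
    [[-2, -3, -5], -9.6],
    [[0, 0, 0], 0],
    [[0, 0, 0], 0],
  ],
)

```text
time_s: 36.78
tcp_pos: [0.5078, 0.0583, 0.2802]
eef_rot: [-152.0, -16.3, -20.9]
contact_force: [-0.3, -0.6, -1.3]
gripper_width: 0.0251
```

```bash
python3 - <<'E'
from h import *
import pickle
report();drv()
A,n,xa,ya=scr()
c=cap("wrist");pickle.dump(c,open("w14.pkl","wb"));W=cloud(c)
D=W-A;H=D@n;rr=np.hypot(D@xa,D@ya)
h0=np.nanmedian(H[(rr>.018)&(rr<.03)&(abs(H)<.012)])
print("tip",np.nanmedian(H[(rr<.004)])-h0,"flange",np.nanmedian(H[(rr>.0105)&(rr<.0118)])-h0)
o=[]
for f,h in(("w7",.015),("w14",.011)):
    c=pickle.load(open(f+".pkl","rb"))
    im=rect(c,A+h*n,xa,ya,.016,400)
    im=cv2.normalize(im.astype(float),None,0,255,cv2.NORM_MINMAX).astype(np.uint8)
    o.append(im)
b=cv2.boxPoints(((200,200),(175,175),-52));cv2.polylines(o[1],[b.astype(int)],True,(255,0,0),1)
cv2.imwrite("pics/heads14.png",np.hstack(o)[:,:,::-1])
E
```

```text
t 36.775 p [0.5078 0.0583 0.2802] az 6.5 r 0.511 tilt 32.02@41.3 yaw -20.9 q [ 17.6 -12.5 -26.4 -16.8 -47.4  63.8] F [-0.3 -0.6 -1.3] w 0.0251
driver ax err deg 1.8 (x,y comp) [ 1.11 -1.42] grip mm [ 14.2  32.3 236.6] mouth mm [ 12.4  34.6 141.6] phi -58.7
tip 0.3485279217550634 flange 0.33158010363556933
```

View pics/heads14.png

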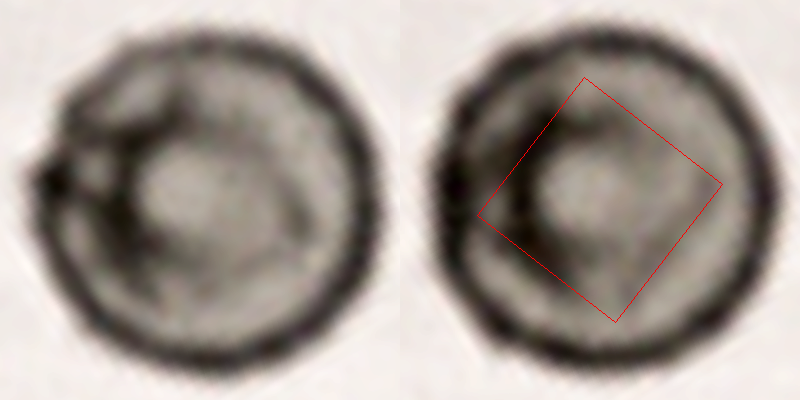

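```bash
python3 - <<'E'
from h import *
import pickle
A,n,xa,ya=scr()
for f in("w7","w14"):
    c=pickle.load(open(f+".pkl","rb"));W=cloud(c)
    D=W-A;H=D@n;rr=np.hypot(D@xa,D@ya);k=abs(H)<.03
    h0=np.nanmedian(H[k&(rr>.018)&(rr<.03)])
    print(f,"tip",np.nanmedian(H[k&(rr<.0035)])-h0,np.nanmean(H[k&(rr<.0035)])-h0,"flange",np.nanmedian(H[k&(rr>.0098)&(rr<.0115)])-h0)
report()
E
```

```text
w7 tip 0.019143518660740162 0.019185834366657033 flange 0.006384554621024576
w14 tip 0.015183257296627463 0.015349444490905717 flange 0.0025468516671324918
t 36.825 p [0.5078 0.0582 0.2803] az 6.5 r 0.511 tilt 32.02@41.3 yaw -20.9 q [ 17.6 -12.5 -26.4 -16.8 -47.5  63.8] F [-0.3 -0.6 -1.2] w 0.0254
```

```bash
python3 - <<'E'
from h import *
p,R=arc(-60,.58,.42,13,66)
p,R=arc(-100,.6,.42,8,44,p,R)
E
```

```text
[[[26, 33, -22], 5.1], [[26, 33, -23], 5.1], [[25, 32, -26], 5.1], [[25, 32, -27], 5.1], [[24, 32, -29], 5.1], [[24, 31, -31], 5.1], [[22, 32, -32], 5.1], [[21, 31, -33], 5.1], [[21, 32, -34], 5.1], [[19, 32, -35], 5.1], [[19, 33, -36], 5.1], [[17, 34, -37], 5.1], [[16, 34, -36], 5.1]]
[[[16, 40, -26], 5.5], [[16, 41, -26], 5.5], [[16, 42, -26], 5.5], [[16, 42, -24], 5.5], [[17, 43, -24], 5.5], [[17, 44, -22], 5.5], [[18, 44, -21], 5.5], [[18, 45, -19], 5.5]]
```

Call:
step_arm(
  commands=[
    [[26, 33, -22], 5.1],
    [[26, 33, -23], 5.1],
    [[25, 32, -26], 5.1],
    [[25, 32, -27], 5.1],
    [[24, 32, -29], 5.1],
    [[24, 31, -31], 5.1],
    [[22, 32, -32], 5.1],
    [[21, 31, -33], 5.1],
    [[21, 32, -34], 5.1],
    [[19, 32, -35], 5.1],
    [[19, 33, -36], 5.1],
    [[17, 34, -37], 5.1],
    [[16, 34, -36], 5.1],
  ],
)

```text
time_s: 38.45
tcp_pos: [0.2904, -0.5039, 0.4203]
eef_rot: [-152.7, 17.5, -79.0]
contact_force: [0.5, -0.3, -0.8]
gripper_width: 0.0253
```

```bash
python3 - <<'E'
from h import *
report()
p,R=arc(-100,.6,.42,8,44)
E
```

```text
t 38.45 p [ 0.2904 -0.5039  0.4203] az -60.0 r 0.582 tilt 32.10@41.2 yaw -79.0 q [ -64.3   15.7   26.   -32.4 -107.    63.2] F [ 0.5 -0.3 -0.8] w 0.0253
[[[16, 40, -26], 5.5], [[16, 41, -26], 5.5], [[16, 42, -26], 5.5], [[16, 42, -24], 5.5], [[16, 43, -24], 5.5], [[17, 44, -22], 5.5], [[18, 44, -21], 5.5], [[18, 45, -19], 5.5]]
```

Call:
step_arm(
  commands=[
    [[16, 40, -26], 5.5],
    [[16, 41, -26], 5.5],
    [[16, 42, -26], 5.5],
    [[16, 42, -24], 5.5],
    [[16, 43, -24], 5.5],
    [[17, 44, -22], 5.5],
    [[18, 44, -21], 5.5],
    [[18, 45, -19], 5.5],
  ],
)

```text
time_s: 39.45
tcp_pos: [-0.1041, -0.5922, 0.4188]
eef_rot: [-172.8, 31.4, -125.2]
contact_force: [-0.1, -0.4, -1.1]
gripper_width: 0.0255
```

```bash
python3 - <<'E'
from h import *
report()
c=cap("wrist");save(c,"wrist15.png",scale=1.4);W=cloud(c)
for v in range(10,250,40): print([tuple(W[v,u].round(2).tolist()) for u in range(20,560,75)])
c=cap("side");save(c,"side15.png",scale=1.4)
E
```

```text
t 39.45 p [-0.1041 -0.5922  0.4188] az -100.0 r 0.601 tilt 32.14@41.2 yaw -125.2 q [ -97.1   28.8   43.1  -26.1 -126.4   48.3] F [-0.1 -0.4 -1.1] w 0.0255
[(0.88, -1.14, -0.74), (0.65, -0.94, -0.75), (0.05, -0.73, -0.0), (-0.03, -0.66, -0.0), (-0.12, -0.59, 0.0), (-0.21, -0.53, -0.0), (-0.4, -0.14, -0.75), (-0.59, -0.01, -0.75)]
[(1.06, -1.08, -0.75), (0.79, -0.86, -0.75), (0.1, -0.69, 0.0), (0.0, -0.61, -0.0), (-0.09, -0.54, -0.0), (-0.18, -0.48, 0.0), (-0.35, -0.02, -0.75), (-0.56, 0.13, -0.75)]
[(1.25, -1.0, -0.75), (0.27, -0.73, -0.0), (0.16, -0.65, 0.0), (0.05, -0.57, -0.0), (-0.05, -0.49, -0.0), (-0.15, -0.42, -0.0), (-0.25, -0.35, -0.0), (-0.53, 0.29, -0.75)]
[(1.48, -0.91, -0.75), (0.36, -0.69, -0.0), (0.23, -0.59, -0.0), (0.1, -0.51, -0.0), (-0.01, -0.43, 0.0), (-0.12, -0.35, -0.0), (-0.22, -0.28, 0.0), (-0.49, 0.47, -0.75)]
[(0.62, -0.74, -0.0), (0.46, -0.63, -0.0), (0.31, -0.53, 0.0), (0.17, -0.44, 0.0), (0.04, -0.35, 0.0), (-0.08, -0.27, -0.0), (-0.2, -0.19, 0.0), (-0.45, 0.7, -0.75)]
[(0.75, -0.69, 0.01), (0.58, -0.56, 0.0), (0.4, -0.45, 0.01), (0.25, -0.35, 0.0), (0.11, -0.26, -0.0), (-0.03, -0.17, 0.0), (-0.16, -0.08, -0.0), (-0.4, 0.97, -0.75)]
```

View pics/wrist15.png

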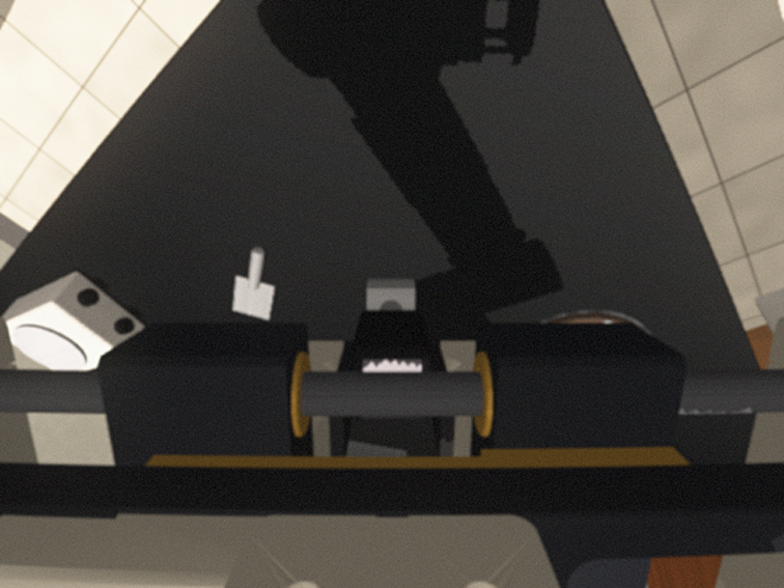

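View pics/side15.png

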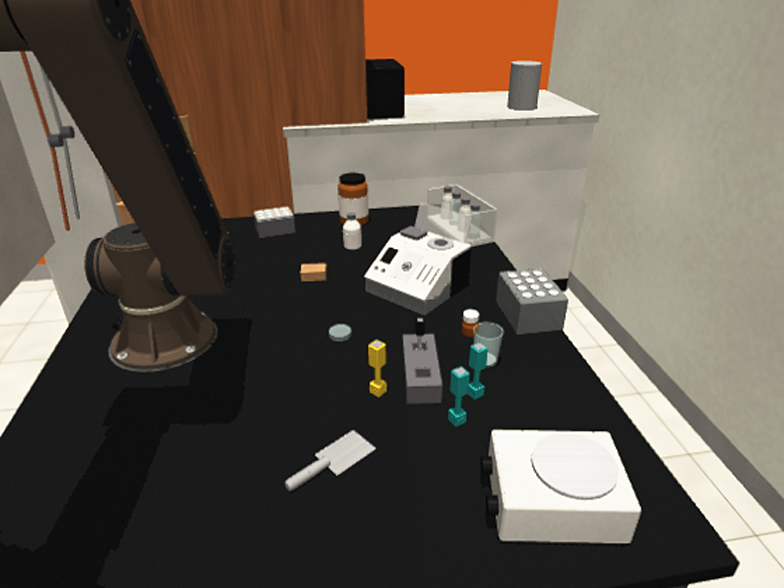

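```bash
python3 - <<'E'
from h import *
p,R=arc(-128,.7,.34,7,28)
push(-130,.3,.06,4)
u=np.array([np.cos(np.radians(-130)),np.sin(np.radians(-130)),.2])*.058
rows([p+u*(i+1) for i in range(5)],[0]*5,p,R)
E
```

```text
[[[31, 32, -10], 4], [[32, 33, -9], 4], [[32, 34, -8], 4], [[33, 34, -8], 4], [[34, 36, -6], 4], [[35, 35, -5], 4], [[35, 37, -3], 4]]
4 x [ 40.  -1. -45.]
[[[38, -21, -40], 0], [[38, -20, -41], 0], [[38, -21, -40], 0], [[38, -21, -40], 0], [[38, -21, -41], 0]]
```

Call:
step_arm(
  commands=[
    [[31, 32, -10], 4],
    [[32, 33, -9], 4],
    [[32, 34, -8], 4],
    [[33, 34, -8], 4],
    [[34, 36, -6], 4],
    [[35, 35, -5], 4],
    [[35, 37, -3], 4],
    [[38, -21, -40], 0],
    [[38, -20, -41], 0],
    [[38, -21, -40], 0],
  ],
)

```text
time_s: 40.8
tcp_pos: [-0.4695, -0.6053, 0.3187]
eef_rot: [172.0, 26.5, -156.9]
contact_force: [-2.1, -1.5, 0.3]
gripper_width: 0.0254
```

```bash
python3 - <<'E'
from h import *
report();push(-130,.3,.06,4)
E
```

```text
t 40.8 p [-0.4695 -0.6053  0.3187] az -127.8 r 0.766 tilt 27.63@40.6 yaw -156.9 q [-118.7   52.6   71.7  -13.3 -134.4   46.5] F [-2.1 -1.5  0.3] w 0.0254
4 x [ 38. -20. -42.]
```

Call:
step_arm(
  commands=[
    [[40, -20, -42], 0],
    [[40, -20, -42], 0],
    [[42, -20, -40], 0],
    [[42, -20, -38], 0],
    [[44, -20, -36], 0],
  ],
)

```text
time_s: 41.42
tcp_pos: [-0.5231, -0.6507, 0.2918]
eef_rot: [175.9, 16.9, -155.8]
contact_force: [0.4, 0.1, -1.6]
gripper_width: 0.0257
```

```bash
cat >> h.py <<'E'
def dvert():
    p,R,_=st();a=-(R@dz);print("driver axis tilt deg (x,y)",np.degrees(a[:2]).round(2),"tot",np.degrees(np.arccos(a[2])).round(2))
E
python3 - <<'E'
from h import *
report();dvert();push(-130,.3,.06,4)
E
```

```text
t 41.425 p [-0.5231 -0.6507  0.2918] az -128.8 r 0.835 tilt 17.40@37.9 yaw -155.8 q [-119.    53.6   71.7   -8.1 -123.9   50.2] F [ 0.4  0.1 -1.6] w 0.0257
driver axis tilt deg (x,y) [-15.34 -11.34] tot 19.45
4 x [ 44. -23. -33.]
```

```bash
python3 - <<'E'
from h import *
push(-150,.3,.06,4);push(-165,.3,.06,4)
E
```

```text
4 x [ 50.  -3. -33.]
4 x [ 49.  12. -32.]
```

Call:
step_arm(
  commands=[
    [[50, 5, -32], 0],
    [[50, 5, -32], 0],
    [[51, 5, -30], 0],
    [[52, 5, -28], 0],
  ],
)

```text
time_s: 41.92
tcp_pos: [-0.6344, -0.6223, 0.2811]
eef_rot: [178.1, 9.3, -155.4]
contact_force: [0.0, 0.3, -1.4]
gripper_width: 0.0254
```

```bash
python3 - <<'E'
from h import *
report();dvert();push(-165,.3,.06,4);push(-145,.3,.06,4)
E
```

```text
t 41.925 p [-0.6344 -0.6223  0.2811] az -135.5 r 0.889 tilt 9.48@36.0 yaw -155.4 q [-124.6   54.3   71.7   -3.5 -116.3   58. ] F [ 0.   0.3 -1.4] w 0.0254
driver axis tilt deg (x,y) [-9.51 -6.4 ] tot 11.54
4 x [ 53.  10. -26.]
4 x [ 53. -10. -26.]
```

Call:
step_arm(
  commands=[
    [[52, 20, -26], 0],
    [[52, 20, -26], 0],
    [[52, 20, -26], 0],
    [[52, 20, -24], 0],
  ],
)

```text
time_s: 42.42
tcp_pos: [-0.7593, -0.555, 0.2872]
eef_rot: [179.3, 1.3, -155.2]
contact_force: [0.3, -0.1, -2.2]
gripper_width: 0.0255
```

```bash
python3 - <<'E'
from h import *
report();dvert();push(-165,.3,.06,4);push(-145,.3,.06,4)
E
```

```text
t 42.425 p [-0.7593 -0.555   0.2872] az -143.8 r 0.941 tilt 1.51@54.2 yaw -155.2 q [-132.    54.3   71.7    0.2 -108.8   66.8] F [ 0.3 -0.1 -2.2] w 0.0255
driver axis tilt deg (x,y) [-2.79 -2.11] tot 3.5
4 x [ 56.  10. -18.]
4 x [ 56. -10. -19.]
```

Call:
step_arm(
  commands=[
    [[54, -18, -18], 0],
    [[46, -15, -16], 0],
  ],
)

```text
time_s: 42.68
tcp_pos: [-0.7794, -0.5853, 0.2821]
eef_rot: [179.7, -3.0, -155.2]
contact_force: [0.3, -0.1, -1.3]
gripper_width: 0.0255
```

```bash
python3 - <<'E'
from h import *
report();dvert()
p,R=arc(-100,.62,.36,13,-40)
p,R=arc(-65,.6,.36,8,-35,p,R)
E
```

```text
t 42.675 p [-0.7794 -0.5853  0.2821] az -143.1 r 0.975 tilt 3.04@-160.4 yaw -155.2 q [-131.1   54.9   71.6    1.5 -104.1   66.3] F [ 0.3 -0.1 -1.3] w 0.0255
driver axis tilt deg (x,y) [0.96 0.14] tot 0.97
[[[-39, -47, -8], -3.1], [[-39, -46, -9], -3.1], [[-39, -44, -8], -3.1], [[-39, -43, -9], -3.1], [[-39, -40, -8], -3.1], [[-38, -39, -9], -3.1], [[-38, -38, -9], -3.1], [[-37, -35, -8], -3.1], [[-38, -34, -9], -3.1], [[-37, -32, -9], -3.1], [[-37, -31, -8], -3.1], [[-36, -29, -9], -3.1], [[-37, -27, -8], -3.1]]
[[[-16, -44, -2], -4.4], [[-16, -45, -3], -4.4], [[-16, -44, -2], -4.4], [[-16, -43, -2], -4.4], [[-16, -44, -3], -4.4], [[-16, -44, -2], -4.4], [[-16, -43, -3], -4.4], [[-16, -43, -2], -4.4]]
```

```bash
python3 - <<'E'
from h import *
p,R=arc(-98,.62,.36,14,10)
p,R=arc(-26.6,.634,.32,15,22.3,p,R)
E
```

```text
[[[-37, -46, -8], 0.7], [[-40, -43, -8], 0.7], [[-42, -38, -8], 0.7], [[-44, -34, -8], 0.7], [[-45, -30, -8], 0.7], [[-47, -25, -8], 0.7], [[-47, -21, -8], 0.7], [[-48, -17, -8], 0.7], [[-48, -12, -8], 0.7], [[-47, -8, -8], 0.7], [[-47, -4, -8], 0.7], [[-45, 1, -8], 0.7], [[-45, 4, -8], 0.7], [[-42, 7, -8], 0.7]]
[[[-48, -19, 0], 1.5], [[-50, -14, 0], 1.5], [[-51, -8, 0], 1.5], [[-52, -2, 0], 1.5], [[-52, 3, 0], 1.5], [[-51, 9, 0], 1.5], [[-50, 14, 0], 1.5], [[-48, 20, -0], 1.5], [[-46, 25, -0], 1.5], [[-43, 29, -0], 1.5], [[-40, 35, 0], 1.5], [[-36, 38, 0], 1.5], [[-31, 42, 0], 1.5], [[-26, 46, 1], 1.5], [[-22, 48, 0], 1.5]]
```

Call:
step_arm(
  commands=[
    [[-37, -46, -8], 0.7],
    [[-40, -43, -8], 0.7],
    [[-42, -38, -8], 0.7],
    [[-44, -34, -8], 0.7],
    [[-45, -30, -8], 0.7],
    [[-47, -25, -8], 0.7],
    [[-47, -21, -8], 0.7],
    [[-48, -17, -8], 0.7],
    [[-48, -12, -8], 0.7],
    [[-47, -8, -8], 0.7],
    [[-47, -4, -8], 0.7],
    [[-45, 1, -8], 0.7],
    [[-45, 4, -8], 0.7],
    [[-42, 7, -8], 0.7],
  ],
)

```text
time_s: 44.42
tcp_pos: [-0.0832, -0.6141, 0.3619]
eef_rot: [-179.7, -2.9, -164.9]
contact_force: [0.9, 0.3, -0.4]
gripper_width: 0.0257
```

```bash
python3 - <<'E'
from h import *
report();dvert()
yaw=st()[2]["eef_rot"][2]
p,R=arc(-26.6,.634,.32,16,yaw+187.5)
E
```

```text
t 44.425 p [-0.0832 -0.6141  0.3619] az -97.7 r 0.62 tilt 2.96@-159.2 yaw -164.9 q [-77.7  11.1   6.7   2.9 -85.1   2.6] F [ 0.9  0.3 -0.4] w 0.0257
driver axis tilt deg (x,y) [0.74 0.51] tot 0.89
[[[-45, -18, 0], 1.4], [[-46, -13, 1], 1.4], [[-48, -8, -0], 1.4], [[-48, -4, 0], 1.4], [[-48, 2, 0], 1.4], [[-49, 6, 0], 1.4], [[-47, 12, 1], 1.4], [[-46, 16, -0], 1.4], [[-44, 20, -0], 1.4], [[-42, 25, -0], 1.4], [[-39, 30, 0], 1.4], [[-36, 33, 0], 1.4], [[-32, 36, 1], 1.4], [[-29, 40, 0], 1.4], [[-25, 43, 1], 1.4], [[-20, 45, 0], 1.4]]
```

Call:
step_arm(
  commands=[
    [[-45, -18, 0], 1.4],
    [[-46, -13, 1], 1.4],
    [[-48, -8, 0], 1.4],
    [[-48, -4, 0], 1.4],
    [[-48, 2, 0], 1.4],
    [[-49, 6, 0], 1.4],
    [[-47, 12, 1], 1.4],
    [[-46, 16, 0], 1.4],
    [[-44, 20, 0], 1.4],
    [[-42, 25, 0], 1.4],
    [[-39, 30, 0], 1.4],
    [[-36, 33, 0], 1.4],
    [[-32, 36, 1], 1.4],
    [[-29, 40, 0], 1.4],
    [[-25, 43, 1], 1.4],
    [[-20, 45, 0], 1.4],
    [[0, 0, 0], 0],
    [[0, 0, 0], 0],
  ],
)

```text
time_s: 46.68
tcp_pos: [0.5662, -0.2844, 0.3206]
eef_rot: [-178.7, -2.6, 172.7]
contact_force: [0.6, 0.5, -1.4]
gripper_width: 0.0259
```

```bash
python3 - <<'E'
from h import *
import pickle
report();dvert()
c=cap("wrist");save(c,"wrist16.png",scale=1.4);pickle.dump(c,open("w16.pkl","wb"))
p,R,_=st()
# desired: mouth centre above (.5669,-.2828)
m=p+R@mouth;print("mouth",m)
g=np.array([.5669,-.2828,.075])-R@mouth
line(g,4)
E
```

```text
t 46.675 p [ 0.5662 -0.2844  0.3206] az -26.7 r 0.634 tilt 2.90@-160.1 yaw 172.7 q [ -8.2  15.3   7.6   1.4 -84.8 -89.3] F [ 0.6  0.5 -1.4] w 0.0259
driver axis tilt deg (x,y) [0.64 1.25] tot 1.41
mouth [ 0.5656714  -0.28678394  0.24443182]
[[[-2, 2, 42], 0], [[-2, 2, 43], 0], [[-2, 2, 42], 0], [[-2, 2, 42], 0]]
```

View pics/wrist16.png

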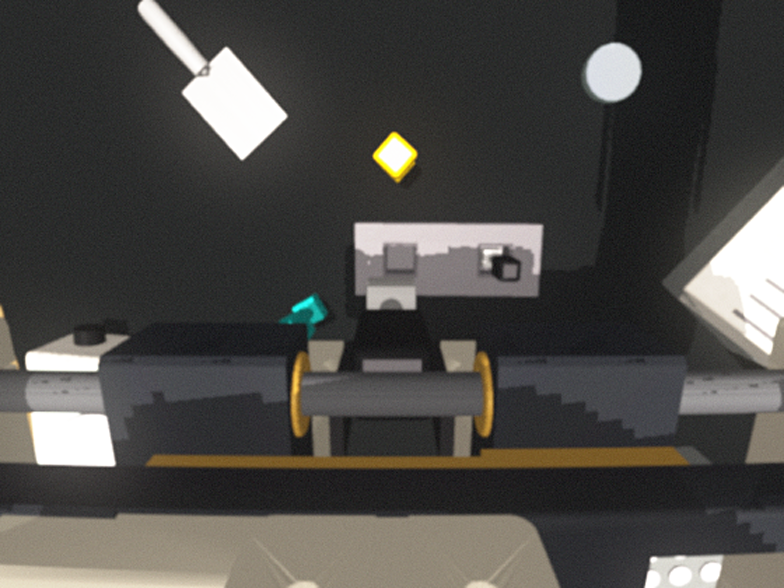

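```bash
python3 - <<'E'
from h import *
import pickle
c=pickle.load(open("w16.pkl","rb"))
S=6;x0,y0=235,160
crop=cv2.resize(c["img"][y0:y0+80,x0:x0+110,::-1],None,fx=S,fy=S,interpolation=cv2.INTER_CUBIC)
y=np.radians(-7.5);a=np.array([np.cos(y),np.sin(y),0]);b=np.array([-a[1],a[0],0])
H=np.array([.5669,-.2828,.045])
q=proj(c,[H+.014*(i*a+j*b) for i,j in((1,1),(1,-1),(-1,-1),(-1,1))])
cv2.polylines(crop,[((q-[x0,y0]+.5)*S).astype(int)],True,(0,0,255),1)
cc=dict(c);cc["T"]=np.array(c["T_tool_cam"])
d=dz
for lean,col in((2.1,(0,255,0)),(0,(255,0,0)),(4,(0,255,255))):
    l=np.radians(lean);M=Ro.from_euler('y',-lean,degrees=True).as_matrix()
    P=np.array([M@[sx*.0125,sy*.0125,z]+[0,0,-.0188] for z in(.071,.095) for sx,sy in((1,1),(1,-1))])
    qq=((proj(cc,P)-[x0,y0]+.5)*S).astype(int)
    cv2.line(crop,qq[0],qq[1],col,1);cv2.line(crop,qq[2],qq[3],col,1)
cv2.imwrite("pics/ov16.png",crop)
E
```

```text
(no output)
```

View pics/ov16.png

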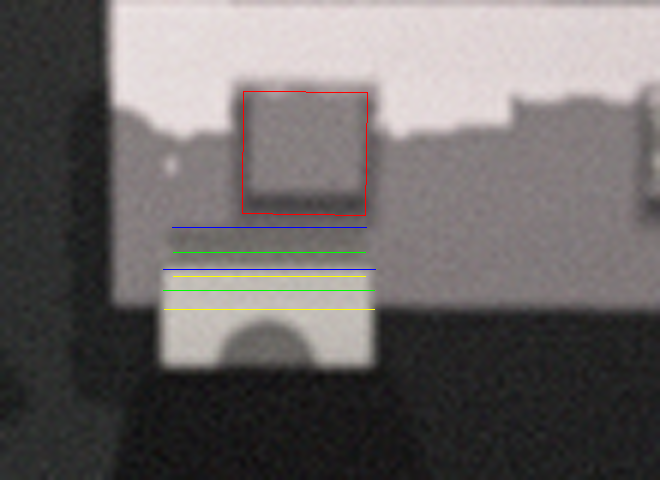

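```bash
sed -i 's/^LEAN=.*/LEAN=np.radians(0.2)/' h.py; python3 - <<'E'
from h import *
report();dvert()
p,R,_=st()
off=np.array([np.cos(np.radians(-160)),np.sin(np.radians(-160)),0])*.0006
g=np.array([.5669,-.2828,.060])+off-R@mouth
line(g,4)
E
```

```text
t 46.725 p [ 0.5658 -0.285   0.3206] az -26.7 r 0.634 tilt 2.90@-160.2 yaw 172.6 q [ -8.2  15.3   7.6   1.4 -84.8 -89.3] F [ 1.   0.  -1.9] w 0.0254
driver axis tilt deg (x,y) [2.53 1.01] tot 2.72
[[[-3, 2, 46], 0], [[-3, 2, 46], 0], [[-3, 2, 46], 0], [[-3, 2, 46], 0]]
```

Call:
step_arm(
  commands=[
    [[-3, 2, 46], 0],
    [[-3, 2, 46], 0],
    [[-3, 2, 46], 0],
    [[-3, 2, 44], 0],
    [[0, 0, 0], 0],
    [[0, 0, 0], 0],
  ],
)

```text
time_s: 47.48
tcp_pos: [0.5708, -0.2827, 0.1398]
eef_rot: [-178.6, -2.5, 172.6]
contact_force: [0.5, 0.3, -0.9]
gripper_width: 0.0259
```

```bash
python3 - <<'E'
from h import *
import pickle
report();dvert()
p,R,_=st();m=p+R@mouth;print("mouth",m.round(4))
off=np.array([np.cos(np.radians(-160)),np.sin(np.radians(-160)),0])*.0006
g=np.array([.5669,-.2828,.030])+off-R@mouth
line(g,4)
c=cap("wrist");save(c,"wrist17.png",(200,120,380,240),4.4);pickle.dump(c,open("w17.pkl","wb"))
c=cap("side");save(c,"side17.png",(270,200,350,290),7)
E
```

```text
t 47.475 p [ 0.5708 -0.2827  0.1398] az -26.3 r 0.637 tilt 2.85@-158.8 yaw 172.6 q [ -7.9  20.8  -8.2   1.5 -63.5 -90.2] F [ 0.5  0.3 -0.9] w 0.0259
driver axis tilt deg (x,y) [2.46 1.05] tot 2.67
mouth [ 0.5676 -0.2841  0.0637]
[[[-0, 0, 8], 0], [[-0, 1, 9], 0], [[-0, 0, 8], 0], [[-0, 1, 9], 0]]
```

View pics/wrist17.png

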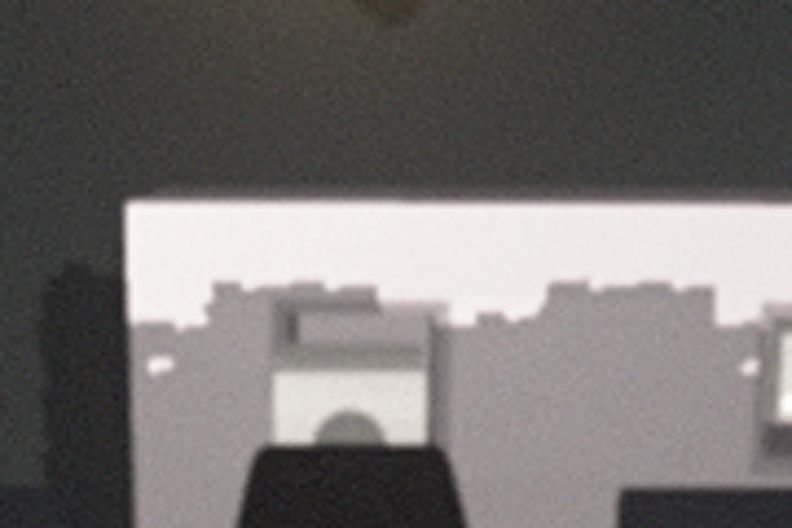

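View pics/side17.png

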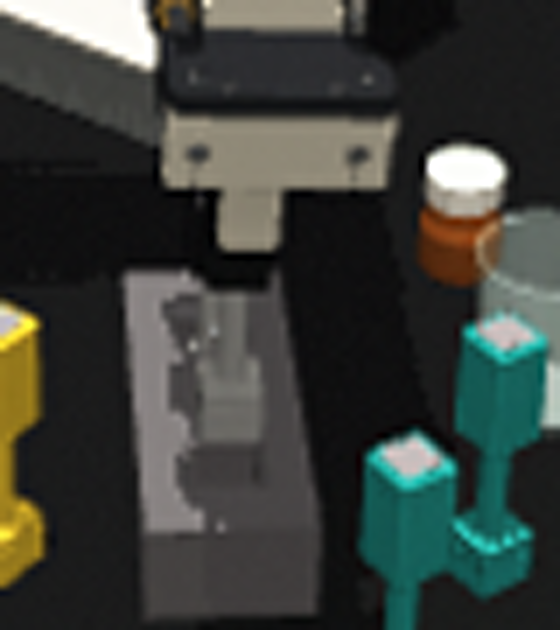

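Call:
step_arm(
  commands=[
    [[0, 0.7, 8], 0],
    [[0, 0.7, 9], 0],
    [[0, 0, 8], 0],
    [[0, 0.3, 9], 0],
    [[0, 0, 0], 0],
  ],
)

```text
time_s: 48.2
tcp_pos: [0.5687, -0.2803, 0.1028]
eef_rot: [-178.7, -2.6, 172.6]
contact_force: [2.5, -0.2, -2.4]
gripper_width: 0.0255
```

```bash
python3 - <<'E'
from h import *
report()
p,R,_=st();m=p+R@mouth;print("mouth",m.round(4))
off=np.array([np.cos(np.radians(-160)),np.sin(np.radians(-160)),0])*.0006
line(np.array([.5669,-.2828,.012])+off-R@mouth,4)
E
```

```text
t 48.2 p [ 0.5687 -0.2803  0.1028] az -26.2 r 0.634 tilt 2.94@-161.1 yaw 172.6 q [ -7.8  22.5 -11.    1.5 -59.2 -90.4] F [ 2.5 -0.2 -2.4] w 0.0255
mouth [ 0.5654 -0.2816  0.0267]
[[[-0, -0, 4], 0], [[-1, -0, 3], 0], [[-0, -1, 4], 0], [[-1, 0, 4], 0]]
```

Call:
step_arm(
  commands=[
    [[-0.5, -0.3, 4], 0],
    [[-0.7, -0.3, 4], 0],
    [[-0.5, -0.3, 4], 0],
    [[-0.3, 0, 2], 0],
    [[0, 0, 0], 0],
  ],
)

```text
time_s: 48.82
tcp_pos: [0.5693, -0.2818, 0.0894]
eef_rot: [-178.7, -2.7, 172.6]
contact_force: [0.5, 0.1, -1.3]
gripper_width: 0.0259
```

```bash
python3 - <<'E'
from h import *
report()
p,R,_=st();m=p+R@mouth;print("mouth",m.round(4))
E
```

```text
t 48.825 p [ 0.5693 -0.2818  0.0894] az -26.3 r 0.635 tilt 2.98@-161.4 yaw 172.6 q [ -7.9  23.3 -11.6   1.6 -57.7 -90.4] F [ 0.5  0.1 -1.3] w 0.0259
mouth [ 0.5659 -0.2831  0.0133]
```

Call:
step_arm(
  commands=[
    [[0, 0, 1], 0],
    [[0, 0, 1], 0],
    [[0, 0, 1], 0],
    [[0, 0, 0], 0],
  ],
)

```text
time_s: 49.32
tcp_pos: [0.5694, -0.2818, 0.0866]
eef_rot: [-178.7, -2.6, 172.6]
contact_force: [-0.5, -1.0, -0.9]
gripper_width: 0.0256
```

```bash
python3 - <<'E'
from h import *
report()
E
```

```text
t 49.325 p [ 0.5694 -0.2818  0.0866] az -26.3 r 0.635 tilt 2.94@-161.1 yaw 172.6 q [ -7.9  23.5 -11.8   1.6 -57.4 -90.4] F [-0.5 -1.  -0.9] w 0.0256
```

Call:
step_arm(
  commands=[
    [[0, 0, 0.8], 0],
    [[0, 0, 0.7], 0],
    [[0, 0, 0], 0],
  ],
)

```text
time_s: 49.7
tcp_pos: [0.5696, -0.2819, 0.0855]
eef_rot: [-178.7, -2.6, 172.6]
contact_force: [0.0, -0.1, 1.4]
gripper_width: 0.0256
```

Call:
step_arm(
  commands=[
    [[0, 0, 0], 0],
    [[0, 0, 0], 0],
    [[0, 0, 0], 0],
    [[0, 0, 0], 0],
    [[0, 0, 0], 0],
    [[0, 0, 0], 0],
    [[0, 0, 0], 0],
    [[0, 0, 0], 0],
  ],
  gripper=0,
)

```text
time_s: 50.7
tcp_pos: [0.5694, -0.2819, 0.0852]
eef_rot: [-178.7, -2.6, 172.6]
contact_force: [-0.4, -0.8, 0.6]
gripper_width: 0.0879
```

```bash
python3 - <<'E'
from h import *
report()
p,R,_=st();line([p[0],p[1],.24],4)
E
```

```text
t 50.7 p [ 0.5694 -0.2819  0.0852] az -26.3 r 0.635 tilt 2.94@-161.0 yaw 172.6 q [ -7.9  23.5 -11.9   1.6 -57.2 -90.4] F [-0.4 -0.8  0.6] w 0.0879
[[[2, -1, -39], 0], [[2, -1, -38], 0], [[1, -1, -39], 0], [[2, -1, -39], 0]]
```

Call:
step_arm(
  commands=[
    [[2, -1, -30], 0],
    [[2, -1, -38], 0],
    [[1, -1, -39], 0],
    [[2, -1, -45], 0],
    [[20, 0, -20], 0],
    [[25, 0, 0], 0],
    [[25, 0, 0], 0],
    [[0, 0, 0], 0],
    [[0, 0, 0], 0],
  ],
)

```text
time_s: 51.82
tcp_pos: [0.5013, -0.2731, 0.2608]
eef_rot: [-178.7, -2.6, 172.6]
contact_force: [0.3, -0.3, 0.4]
gripper_width: 0.0875
```

```bash
python3 - <<'E'
from h import *
report()
for n in("top","side"):
    c=cap(n);W=cloud(c);save(c,n+"18.png",scale=1.4)
    m=(abs(W[...,0]-.567)<.03)&(abs(W[...,1]+.283)<.03)&(W[...,2]>.118)&(W[...,2]<.15)
    print(n,m.sum(),np.nanmean(W[m],0).round(4),"start", "top .5673 -.2826 .1294 / side .5667 -.2884 .1267")
    m=(abs(W[...,0]-.578)<.03)&(abs(W[...,1]+.194)<.03)&(W[...,2]>.098)&(W[...,2]<.15);print("small",np.nanmean(W[m],0).round(4))
c=cap("side");save(c,"side18c.png",(250,140,350,300),3.7)
c=cap("wrist");save(c,"wrist18.png",scale=1.4)
E
```

```text
t 51.825 p [ 0.5013 -0.2731  0.2608] az -28.6 r 0.571 tilt 2.91@-160.6 yaw 172.6 q [ -8.   10.3  -6.5   1.4 -75.8 -89.8] F [ 0.3 -0.3  0.4] w 0.0875
top 49 [ 0.5688 -0.2853  0.1304] start top .5673 -.2826 .1294 / side .5667 -.2884 .1267
small [ 0.5796 -0.1893  0.1095]
side 80 [ 0.5648 -0.2897  0.1267] start top .5673 -.2826 .1294 / side .5667 -.2884 .1267
small [ 0.5784 -0.1986  0.1078]
```

View pics/side18c.png

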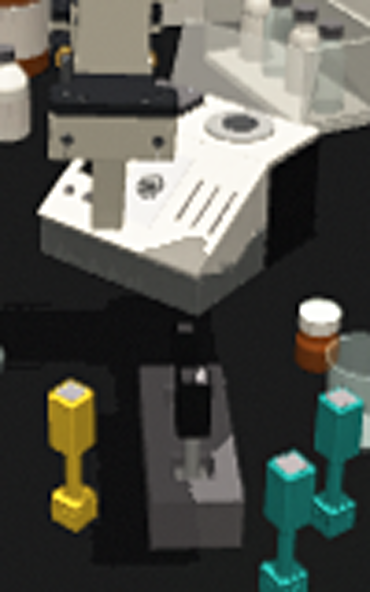

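View pics/wrist18.png

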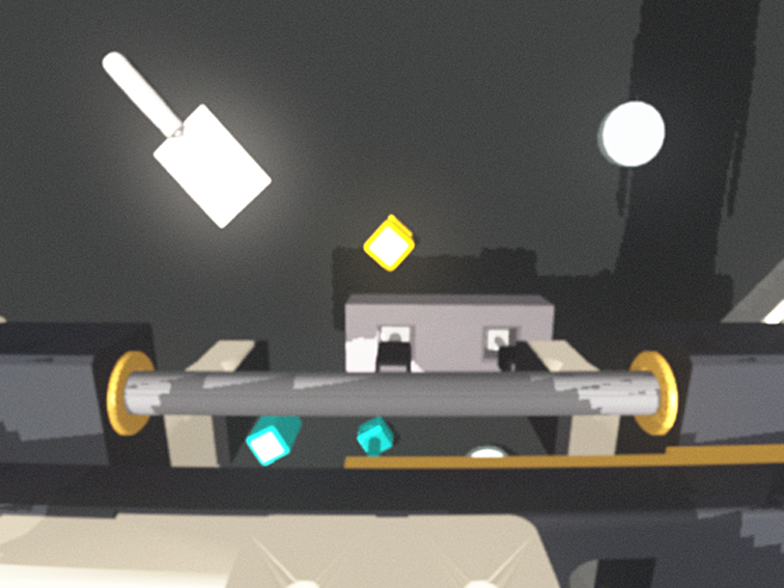

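```bash
python3 -c "
from h import *
report();print(close_job())"
```

```text
t 52.025 p [ 0.5014 -0.273   0.2601] az -28.6 r 0.571 tilt 2.97@-161.3 yaw 172.6 q [ -7.9  10.3  -6.5   1.4 -75.8 -89.8] F [0.9 0.9 0.2] w 0.0874
the job is handed in; nothing more can be done
None
```

I turned the screw home and put the larger driver back upright in its own hole. I handed the job in at 52 s; no verdict came back.

**How it was done:** The moves allow no tilt command. I pushed the tool against its reach limit, which tilts it by a few degrees per row, and used that to line the driver up with the screw. I then set the driver over the head until its mouth met the flange, turned it clockwise, and untilted the tool the same way before returning the driver.

**Last checks:**
- **Alignment:** by my measurements the driver stayed within about 2.3° of the screw's axis while turning.
- **Screw home:** the depth images show the screw 3.8–4.0 mm lower than at the start, against 4 mm for home. The driver's own descent during the turn gave 3.9–4.1 mm.
- **Driver in the stand:** its top is at the same height as at the start, to about 1 mm, and within about 3 mm sideways.
- **Other things:** the smaller driver's measured position is unchanged to within about 2 mm. In the last pictures nothing else looked moved, but I did not measure the other objects. The open gripper touched nothing.

**What disagreed:**
- The screw stopped sinking after about 85° of tool turn, as expected. The tool nevertheless turned on to 108° without a clear rise in torque, so something slipped at the stop that I could not explain.
- To check, I took the driver off and set it on again at the angle the head should have when home. It fitted, and turning it further sank the screw only about 0.2 mm more.
- The driver's lean in the jaws also shifted by about 2° during this.

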